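# Check and pack away the density-specimen case

### The arm

A 6-joint arm with a two-finger parallel gripper is mounted at the origin on the work surface. World frame = base frame: x ahead of the robot, y to its left, z up, the work surface at z = 0. Lengths are in m, angles in rad, forces in N, time in s.
With the tool pointing down it reaches from about 0.325 to 0.775 m from the base axis. Payload 5.5 kg.
Tool frame: the origin (TCP) lies midway between the tips of the shut fingers; the grasp point (between the pads) lies 19 mm behind it; z points along the fingers, y is the line along which they close (so a half turn about z gives the same grasp; the last joint's range is limited). The gripper opens to 88 mm and grips with 3 to 60 N. Pads are 20 mm wide; open, the fingers measure 115 mm over their backs; the gripper's body (75 mm by 178 mm) begins 61 mm behind the grasp point.
Start: joints at [1.251, 0.091, 1.231, -0, 1.82, -0.057], TCP at [0.156, 0.579, 0.223] pointing down, gripper open.
Joint ranges: [-2.87, 2.87], [-0.86, 2.18], [0.17, 2.46], [-1.51, 4.65], [0.06, 2.69], [-2.65, 2.65]. Speed limits (rad/s): [2.57, 2.57, 3.01, 3.14, 3.14, 3.14].

### API

Orientations are given as a 3x3 rotation matrix whose columns are the frame's x, y, z axes.
In Python, from rig import * gives the robot as it stands.
- The arm moves only by the shell command python3 -m handwheel 'ROWS' [FORCE]. ROWS is JSON, a list of rows, each a list of 5 numbers: the shift along the world's x, y, z in m, then the turn about the world's z in degrees, then the closure in counts, from 0 (fully open) to 255 (shut). A call has 1 to 20 rows; each row shifts and turns the commanded pose from where the row before left it; what a row does not reach is not made up. A row lasts 1/12 s, in which the tool goes at most 41.7 mm and 7.16 degrees, less where a joint would pass 70% of its speed; a pose out of reach is approached as far as the arm can. A call with a gripper value outside its range is refused whole. The fingers move at their own pace and stop on an object; FORCE is the grip in N (left out, the last holds). Time passes only in rows, so rows that do not move let the fingers close. It gives the time, the measured TCP pose, the force, the opening and the grip force at its end, in the units of the state.
- sense(): the state, without advancing time (a new reading comes with each control period).
- camera(name): name is "side" or "top" or "wrist"; returns a dict with "img" (420x560x3 uint8, red, green, blue), "mtx" (3x3 intrinsics, pixels), "rvec" (rotation vector, rad) and "tvec" (3), from world to camera coordinates, as OpenCV has them. Camera axes: x right, y down, z forward; pixel columns grow to the right and rows downward; lengths in m; the calibration is good to about 2 mm. A picture is of the moment at which its call begins. There is no depth.
- job_done(): hands the job in; it is judged then, once.
The state is a dict: "time_s": time; "joint_positions": joint angles; "joint_velocities": joint speeds; "joint_efforts": joint torques, N m; "ee_pos": TCP position; "tcp_rot": TCP orientation; "contact_force": force on the tool from outside, world axes, zero at the start; "torque": the same for the moment, N m; "opening": finger opening in m; "grasp_force": force on a finger pad.
Only numpy, scipy, OpenCV 4.12 (cv2) and the standard library are available. Lean on these libraries where they do the work, as an engineer would, in place of code of your own. Each camera call takes 0.05 s, during which the arm holds its last target. There are 200 camera calls.

### The job

Swing the lid of the case of density specimens fully open and check the contents against the layout: every specimen, whether packed in the wrong place or left out on the mat, belongs down in one of the two wells behind the swatch of its own material. Stand every wooden test-tube holder, from the case's lane or the mat, upright in the white jar, then shut the lid fully, leaving the jar standing and the bottles and balance where they are.

Things in the scene. Friction and masses are not known exactly. Their poses are not given: they have to be found in the camera images.
- case: Red case fixed to the bench, 176 mm deep (x, from its handle side to its hinges), 246 mm wide (y), base 20 mm high; origin at the centre of its underside. Dark foam inside, its top 18 mm above the bench, has eight 40 x 40 mm wells, 10 mm deep (floor 8 mm above the bench), in four pairs: centres at y = -87, -29, 29, 87 mm, x = -6 (front) and 52 mm (back).
- lane (a point): Middle of the floor of the case's shallow spare lane in front of the swatches, meant to be empty: 30 mm wide, 180 mm long (along the case's y), 4 mm deep, floor 14 mm above the bench.
- lid (a joint): Lid angle in rad: 0 shut, 1.75 fully open (leaning a little past upright). The clear plastic lid, 176 x 246 mm with a 30 mm skirt all round, hinges on the back rim of the case and swings up and away from the front; its stiff hinge lets it stay where it is left (about 3 N at the handle moves it).
- lid_handle (a point): Middle of the black carrying handle on the front of the lid: a round bar 10 mm thick, 110 mm long, along the case's y, 40 mm off the lid's front face; it is held by a post at each end. With the lid shut it lies 36 mm above the bench, at case x = -128 mm. It moves with the lid (217 mm from the hinge line).
- lid_hinge (a point): Middle of the lid's hinge line, which runs along the case's y at the back rim, 20 mm above the bench (case x = 88 mm).
- jar: White ceramic tool jar standing loose on the bench: 84 mm outside, 76 mm inside diameter, 95 mm tall, floor 6 mm thick, 0.55 kg; origin at the centre of its underside, z up.
- mat: Pale heat-proof mat fixed on the bench, 200 x 160 mm, 6 mm thick, beside the case; things left out lie on it. Origin at the centre of its underside.
- wash_bottle: White wash bottle with a red cap, 150 mm tall, 56 mm across; not part of the job. Origin under its centre.
- reagent_bottle: Amber jar with a black cap, 120 mm tall, 64 mm across; not part of the job. Origin under its centre.
- balance: White electronic balance with a round steel pan, 130 x 140 x 36 mm; not part of the job. Origin under its centre.
- label_alu: Layout swatch for aluminium: a flat bright silver-grey metal-coloured tile in a white frame, 20 x 44 mm, lying on the foam in front of the pair of wells that belongs to aluminium; origin on the foam's top under its centre, axes as the case's. Its two wells are centred 32 mm and 90 mm further along its x.
- alu1_mid (a point): Centre of a specimen of aluminium (bright silver-grey metal): a cylinder 30 mm in diameter, 32 mm tall, z along its axis. Seated in a well its centre is 24 mm above the bench; on the mat 22 mm.
- alu2_mid (a point): Centre of a specimen of aluminium (bright silver-grey metal): a cylinder 30 mm in diameter, 32 mm tall, z along its axis. Seated in a well its centre is 24 mm above the bench; on the mat 22 mm. May be absent.
- label_copper: Layout swatch for copper: a flat orange-brown metal-coloured tile in a white frame, 20 x 44 mm, lying on the foam in front of the pair of wells that belongs to copper; origin on the foam's top under its centre, axes as the case's. Its two wells are centred 32 mm and 90 mm further along its x.
- copper1_mid (a point): Centre of a specimen of copper (orange-brown metal): a cylinder 30 mm in diameter, 32 mm tall, z along its axis. Seated in a well its centre is 24 mm above the bench; on the mat 22 mm.
- copper2_mid (a point): Centre of a specimen of copper (orange-brown metal): a cylinder 30 mm in diameter, 32 mm tall, z along its axis. Seated in a well its centre is 24 mm above the bench; on the mat 22 mm. May be absent.
- label_iron: Layout swatch for iron: a flat near-black metal-coloured tile in a white frame, 20 x 44 mm, lying on the foam in front of the pair of wells that belongs to iron; origin on the foam's top under its centre, axes as the case's. Its two wells are centred 32 mm and 90 mm further along its x.
- iron1_mid (a point): Centre of a specimen of iron (near-black metal): a cylinder 30 mm in diameter, 32 mm tall, z along its axis. Seated in a well its centre is 24 mm above the bench; on the mat 22 mm.
- iron2_mid (a point): Centre of a specimen of iron (near-black metal): a cylinder 30 mm in diameter, 32 mm tall, z along its axis. Seated in a well its centre is 24 mm above the bench; on the mat 22 mm. May be absent.
- label_acrylic: Layout swatch for acrylic: a flat blue plastic-coloured tile in a white frame, 20 x 44 mm, lying on the foam in front of the pair of wells that belongs to acrylic; origin on the foam's top under its centre, axes as the case's. Its two wells are centred 32 mm and 90 mm further along its x.
- acrylic1_mid (a point): Centre of a specimen of acrylic (blue plastic): a cylinder 30 mm in diameter, 32 mm tall, z along its axis. Seated in a well its centre is 24 mm above the bench; on the mat 22 mm.
- acrylic2_mid (a point): Centre of a specimen of acrylic (blue plastic): a cylinder 30 mm in diameter, 32 mm tall, z along its axis. Seated in a well its centre is 24 mm above the bench; on the mat 22 mm. May be absent.
- holder1_mid (a point): Centre of a wooden test-tube holder: a bar 170 mm long (its x), 16 mm wide (its y), 24 mm tall (its z) with a steel spring; 35 g. Lies in the case's lane along the case's y at the start. May be absent.
- holder2_mid (a point): Centre of a wooden test-tube holder: a bar 170 mm long (its x), 16 mm wide (its y), 24 mm tall (its z) with a steel spring; 35 g. Lies on the mat at the start. May be absent.

How it is judged:
On the way, in this order (a step that is already met when the one before it is completed fails the run):
1. the lid is swung open (at least 1.4 rad) (value of joint lid above 1.4 rad), for 0.2 s.
2. every specimen sits in a well of its own material and every holder stands in the jar (x of alu1_mid in the frame of label_alu between 0.012 and 0.112 m and y of alu1_mid in the frame of label_alu between -0.022 and 0.022 m and z of each of alu1_mid, alu2_mid in the frame of label_alu below 0.012 m and x of alu2_mid in the frame of label_alu between 0.012 and 0.112 m and y of alu2_mid in the frame of label_alu between -0.022 and 0.022 m and x of copper1_mid in the frame of label_copper between 0.012 and 0.112 m and y of copper1_mid in the frame of label_copper between -0.022 and 0.022 m and z of each of copper1_mid, copper2_mid in the frame of label_copper below 0.012 m and x of copper2_mid in the frame of label_copper between 0.012 and 0.112 m and y of copper2_mid in the frame of label_copper between -0.022 and 0.022 m and x of iron1_mid in the frame of label_iron between 0.012 and 0.112 m and y of iron1_mid in the frame of label_iron between -0.022 and 0.022 m and z of each of iron1_mid, iron2_mid in the frame of label_iron below 0.012 m and x of iron2_mid in the frame of label_iron between 0.012 and 0.112 m and y of iron2_mid in the frame of label_iron between -0.022 and 0.022 m and x of acrylic1_mid in the frame of label_acrylic between 0.012 and 0.112 m and y of acrylic1_mid in the frame of label_acrylic between -0.022 and 0.022 m and z of each of acrylic1_mid, acrylic2_mid in the frame of label_acrylic below 0.012 m and x of acrylic2_mid in the frame of label_acrylic between 0.012 and 0.112 m and y of acrylic2_mid in the frame of label_acrylic between -0.022 and 0.022 m and horizontal distance between each of holder1_mid, holder2_mid and jar below 0.05 m and z of holder1_mid in the frame of jar between 0.07 and 0.105 m and (angle between holder1_mid's own x axis and vertical below 0.67 rad or angle between holder1_mid's own x axis and vertical above 2.47 rad) and z of holder2_mid in the frame of jar between 0.07 and 0.105 m and (angle between holder2_mid's own x axis and vertical below 0.67 rad or angle between holder2_mid's own x axis and vertical above 2.47 rad) and angle between jar's own z axis and vertical below 0.15 rad), for 0.2 s.
At the end, for the whole second after the job is handed in: Lid within 0.05 rad of shut; each specimen seated in a well (centre under 12 mm above the foam) behind its swatch, within 22 mm of its centre line; each holder in the jar, within 0.67 rad of upright (leaning is fine), middle 70 to 105 mm above its underside; jar upright; all at rest (all of step 2 and value of joint lid below 0.05 rad and linear speed of each of alu1, alu2, copper1, copper2, iron1, iron2, acrylic1, acrylic2, holder1, holder2, jar below 0.03 m/s); the robot touches nothing.
It fails at once if the wash bottle is shifted by more than 40 mm or tipped (distance of wash_bottle from where it was at the start of the episode above 0.04 m or angle between wash_bottle's own z axis and vertical above 0.4 rad).
It fails at once if the reagent bottle is shifted by more than 40 mm or tipped (distance of reagent_bottle from where it was at the start of the episode above 0.04 m or angle between reagent_bottle's own z axis and vertical above 0.4 rad).
It fails at once if the balance is shifted by more than 40 mm or tipped (distance of balance from where it was at the start of the episode above 0.04 m or angle between balance's own z axis and vertical above 0.4 rad).
Of copper2, acrylic2, iron2, alu2 only 3 to 4 are there at a start; the rules pass over those that are not, and their reading is None.
Of holder1, holder2 only 1 to 2 are there at a start; the rules pass over those that are not, and their reading is None.
At some moment in a run one of iron2, alu2 may be knocked a few centimetres aside while the robot is not near it.
Once in a run the grip may slacken for a moment while it holds something.
It also fails if it takes over 210 s, if anything falls off the work surface, if the arm or the gripper's body presses on something with over 40 N, if the wrist force passes 120 N, or if a joint passes its speed limit or range.

## Working session

There is one attempt and no reset: what is moved stays moved. The work goes in short steps, Python scripts to look and compute and a shell command to move; the robot and the scene stay as the last step left them, time stands still between calls to the robot, and variables do not carry over. Pictures are saved under pics/ and viewed, at most 14 in all, crops included, and the job is handed in when it is done.

```bash
ls; mkdir -p pics
cat > h.py <<'E'
from rig import *
import numpy as np, cv2
def snap(n,f):
    c=camera(n); cv2.imwrite('pics/'+f+'.png',c['img'][:,:,::-1]); np.savez('pics/'+f+'.npz',**c); return c
def load(f): return np.load('pics/'+f+'.npz')
def back(c,u,v,z):
    R=cv2.Rodrigues(np.array(c['rvec'],float))[0]; t=np.array(c['tvec'],float).ravel()
    d=R.T@np.linalg.inv(c['mtx'])@np.array([u,v,1.]); o=-R.T@t
    return (o+d*(z-o[2])/d[2])
def proj(c,p):
    return cv2.projectPoints(np.array(p,float).reshape(-1,3),np.array(c['rvec'],float),np.array(c['tvec'],float),np.array(c['mtx'],float),None)[0].reshape(-1,2)
def crop(f,x0,y0,w,h,s,o):
    i=cv2.imread('pics/'+f+'.png')[y0:y0+h,x0:x0+w]; cv2.imwrite('pics/'+o+'.png',cv2.resize(i,None,fx=s,fy=s,interpolation=cv2.INTER_CUBIC))
E
python3 - <<'E'
from h import *
a=snap('top','t0');b=snap('side','s0')
A=cv2.imread('pics/t0.png');B=cv2.imread('pics/s0.png')
for c in (a,b):
    R=cv2.Rodrigues(np.array(c['rvec'],float))[0]; print(-R.T@np.array(c['tvec']).ravel(), c['mtx'][0])
cv2.imwrite('pics/t0x.png',cv2.resize(A,(800,600)))
cv2.imwrite('pics/s0x.png',cv2.resize(B,(800,600)))
E
```

```text
pics
[0.4322669  0.03218807 1.35023807] [495.97987846   0.         275.47799718]
[0.57143436 1.00164228 1.08052464] [537.33524796   0.         276.72149284]
```

View pics/t0x.png

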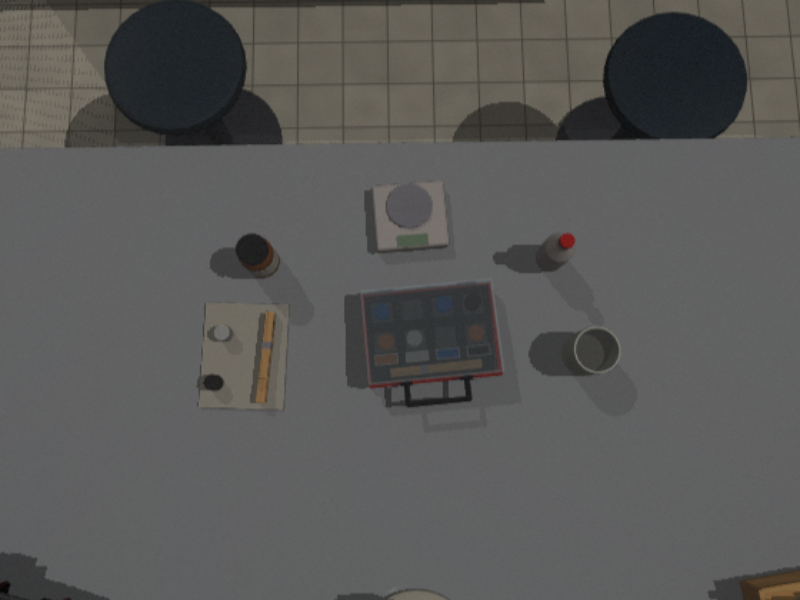

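View pics/s0x.png

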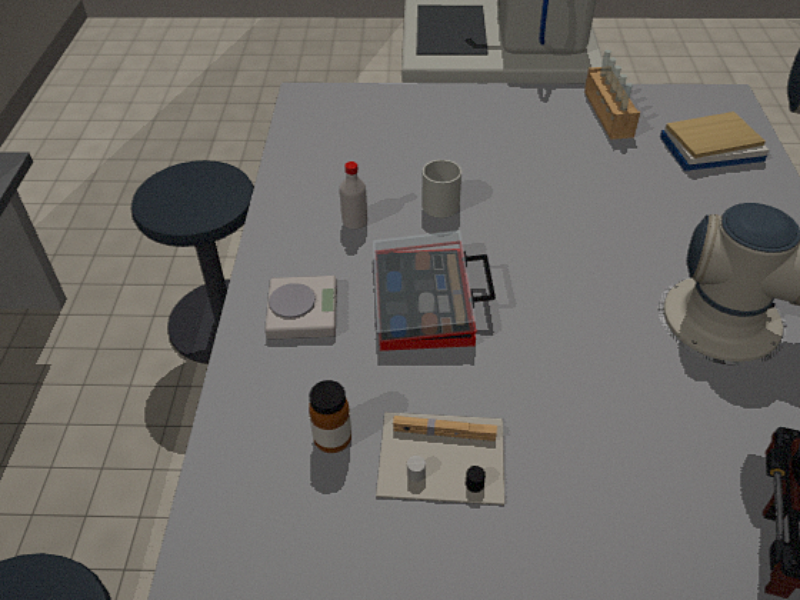

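The top view shows the case around (432,335) in the 800x600 picture, the mat at (245,357) with two specimens and a holder, and the jar at (597,350). The lane holds a holder as well. I'll enlarge both areas.

Run:
```python
from h import *
crop('t0',245,190,114,100,7,'t0case')
crop('t0',135,205,75,85,7,'t0mat')
a=cv2.imread('pics/t0case.png');a=cv2.convertScaleAbs(a,alpha=1.7);cv2.imwrite('pics/t0case.png',a[:600])
print(a.shape)
```

```text
(700, 798, 3)
```

View pics/t0case.png

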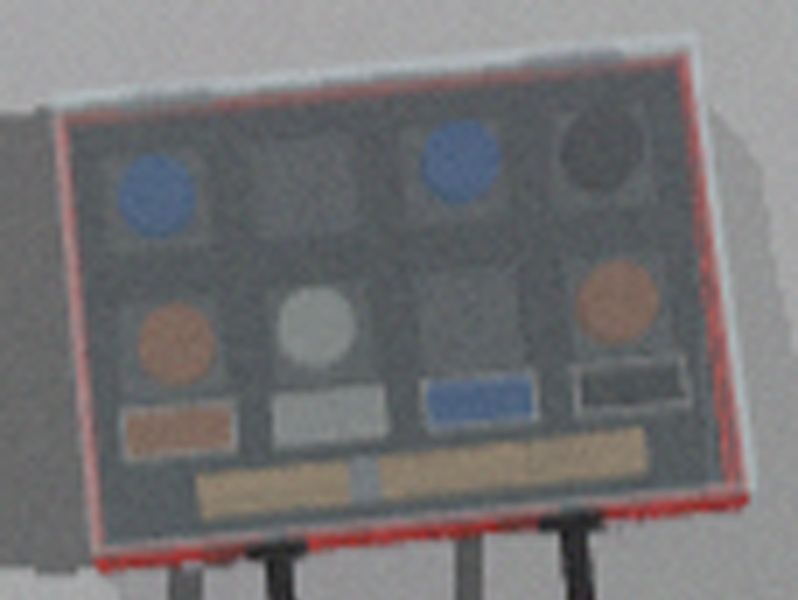

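View pics/t0mat.png

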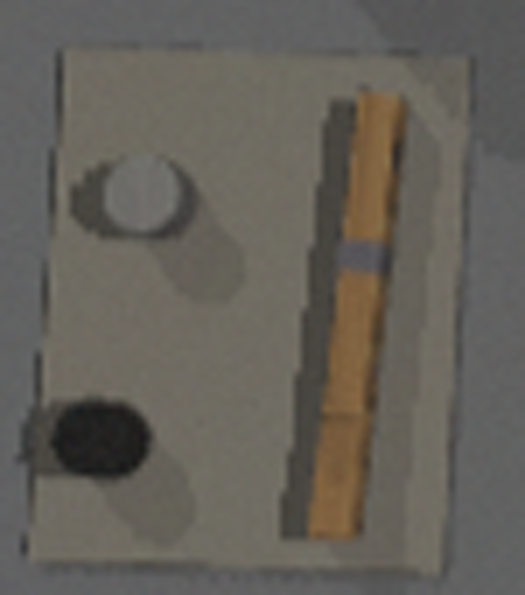

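The case columns from +y to −y are copper, aluminium, acrylic, iron.

- **Wrong places:** an acrylic in the copper back well, a copper in the iron front well.
- **Empty wells:** alu back and acrylic front.
- **On the mat:** an alu at crop (142,192), an iron at (100,438), and a holder. There is also a holder in the lane.

All eight specimens are present.

```bash
cat >> h.py <<'E'
def fitcase(P,L):
    # P world xy, L local xy -> yaw, origin
    P=np.array(P)[:,:2];L=np.array(L);p=P.mean(0);l=L.mean(0);a=P-p;b=L-l
    y=np.arctan2((b[:,0]*a[:,1]-b[:,1]*a[:,0]).sum(),(a*b).sum());R=np.array([[np.cos(y),-np.sin(y)],[np.sin(y),np.cos(y)]])
    o=p-R@l;return y,o,P-(L@R.T+o)
E
python3 - <<'E'
from h import *
c=load('t0')
def pc(u,v): return (u+.5)/7-.5+245,(v+.5)/7-.5+190
def pm(u,v): return (u+.5)/7-.5+135,(v+.5)/7-.5+205
lab=[(179,431),(331,415),(480,401),(632,386)]
P=[back(c,*pc(*q),.018) for q in lab];L=[(-.038,y) for y in(.087,.029,-.029,-.087)]
wells=[(179,431)]
sp={'cop_cf':((178,343),-.006,.087),'alu':((316,325),-.006,.029),'acr_cb':((157,195),.052,.087),'acr':((461,161),.052,-.029),'iron':((602,150),.052,-.087),'cop_if':((618,301),-.006,-.087)}
y,o,r=fitcase(P+[back(c,*pc(*v[0]),.040) for v in sp.values()],L+[v[1:] for v in sp.values()])
print('case',y,np.degrees(y),o);print((r*1000).round(1))
R=np.array([[np.cos(y),-np.sin(y)],[np.sin(y),np.cos(y)]])
for k,l in dict(handle=(-.128,0),hinge=(.088,0),hopen=(.142,0),lane=(-.065,0)).items(): print(k,R@np.array(l)+o)
for k,(q,_,_) in sp.items(): print(k,back(c,*pc(*q),.040).round(4))
for k,q in dict(e1=(200,495),e2=(648,450)).items(): print('lanehold',k,back(c,*pc(*q),.038).round(4))
print('handle px z36',[back(c,*[a*0.7 for a in q],.038).round(3) for q in((405,401),(471,401))])
print('mat alu',back(c,*pm(142,190),.038),'iron',back(c,*pm(100,436),.038))
print('holder ends',back(c,*pm(381,93),.030),back(c,*pm(335,537),.030))
print('matcorners',[back(c,*pm(*q),.006).round(3) for q in((65,48),(470,60),(32,562),(440,574))])
print('jar',back(c,597*.7,350*.7,.095), 'bottle',back(c,.7*567,.7*240,.15),'reag',back(c,.7*254,.7*250,.12))
s=sense();print(s['ee_pos'],s['tcp_rot'],s['opening'])
E
```

```text
case 0.08588377170529019 4.9207776473782046 [ 0.56679698 -0.03682933]
[[ 0.3 -0.2]
 [ 0.6 -0.8]
 [ 0.2 -0.3]
 [ 0.2 -1. ]
 [ 0.2 -3.3]
 [ 1.3  2.2]
 [-1.  -0.9]
 [ 0.5 -1.4]
 [-1.   2.5]
 [-1.1  3.2]]
handle [ 0.43926875 -0.04780894]
hinge [ 0.65447263 -0.02928084]
hopen [ 0.7082736  -0.02464882]
lane [ 0.50203655 -0.04240491]
cop_cf [0.5535 0.0461 0.04  ]
alu [ 0.5596 -0.0062  0.04  ]
acr_cb [0.6101 0.0534 0.04  ]
acr [ 0.6216 -0.0627  0.04  ]
iron [ 0.6251 -0.1166  0.04  ]
cop_if [ 0.5671 -0.1208  0.04  ]
lanehold e1 [0.4963 0.0385 0.038 ]
lanehold e2 [ 0.5108 -0.1306  0.038 ]
handle px z36 [array([0.443, 0.012, 0.038]), array([ 0.441, -0.109,  0.038])]
mat alu [0.57623217 0.35191281 0.038     ] iron [0.4835951  0.36551364 0.038     ]
holder ends [0.61322908 0.26303133 0.03      ] [0.4449059  0.27816622 0.03      ]
matcorners [array([0.636, 0.391, 0.006]), array([0.629, 0.233, 0.006]), array([0.437, 0.398, 0.006]), array([0.431, 0.242, 0.006])]
jar [ 0.52689763 -0.32862078  0.095     ] bottle [ 0.71431463 -0.27182154  0.15      ] reag [0.71099069 0.2771201  0.12      ]
[0.15579878 0.57914081 0.2216464 ] [[-9.65655565e-01  2.59825021e-01 -5.35986182e-04]
 [ 2.59825559e-01  9.65654157e-01 -1.65146354e-03]
 [ 8.84857364e-05 -1.73400786e-03 -9.99998493e-01]] 0.08799548921600832
```

```bash
python3 -m handwheel '[[0.0157,-0.0348,0,-3.9,168],[0.0157,-0.0348,0,-3.9,168],[0.0157,-0.0348,0,-3.9,168],[0.0157,-0.0348,0,-3.9,168],[0.0157,-0.0348,0,-3.9,168],[0.0157,-0.0348,0,-3.9,168],[0.0157,-0.0348,0,-3.9,168],[0.0157,-0.0348,0,-3.9,168],[0.0157,-0.0348,0,-3.9,168],[0.0157,-0.0348,0,-3.9,168],[0.0157,-0.0348,0,-3.9,168],[0.0157,-0.0348,0,-3.9,168],[0.0157,-0.0348,0,-3.9,168],[0.0157,-0.0348,0,-3.9,168],[0.0157,-0.0348,0,-3.9,168],[0.0157,-0.0348,0,-3.9,168],[0.0157,-0.0348,0,-3.9,168],[0.0157,-0.0348,0,-3.9,168],[0,0,-0.04,0,168],[0,0,0,0,168]]' 20; python3 -c "
from h import *;print(sense()['tcp_rot'][:,1] if hasattr(sense()['tcp_rot'],'shape') else sense()['tcp_rot'])"
```

```text
time_s: 1.77
ee_pos: [0.435, -0.0481, 0.1733]
tcp_rot: [[-0.079, 0.997, -0.015], [0.997, 0.079, 0.003], [0.004, -0.015, -1.0]]
contact_force: [-0.9, -0.3, -3.1]
opening: 0.0299
grasp_force: 0.0
[ 0.99678557  0.07875123 -0.01472335]
```

```bash
python3 -m handwheel '[[0.001,0,-0.038,0,168],[0,0,-0.038,0,168],[0,0,-0.038,0,168],[0,0,-0.03,0,168],[0,0,-0.01,0,168],[0,0,0,0,168],[0,0,0,0,255],[0,0,0,0,255],[0,0,0,0,255],[0,0,0,0,255],[0,0,0,0,255],[0,0,0,0,255]]' 20
```

```text
time_s: 2.77
ee_pos: [0.4414, -0.0471, 0.0303]
tcp_rot: [[-0.083, 0.997, 0.005], [0.997, 0.083, -0.0], [-0.001, 0.005, -1.0]]
contact_force: [6.2, 0.2, -0.2]
opening: 0.0094
grasp_force: 20.0
```

```bash
python3 -m handwheel '[[0,0,0,0,168],[0,0,0,0,168],[0.002,0,-0.009,0,168],[0,0,0,0,168],[0,0,0,0,255],[0,0,0,0,255],[0,0,0,0,255],[0,0,0,0,255]]' 20
python3 - <<'E'
import numpy as np
a=.0743+np.linspace(0,1.74,21);s=-.217*np.cos(a);h=.217*np.sin(a);s=np.diff(s);h=np.diff(h)
print([[round(x*.9963,4),round(x*.0858,4),round(z,4)] for x,z in zip(s,h)])
E
```

```text
time_s: 3.43
ee_pos: [0.4412, -0.047, 0.0196]
tcp_rot: [[-0.083, 0.997, -0.001], [0.997, 0.083, -0.0], [0.0, -0.001, -1.0]]
contact_force: [-0.3, 0.0, -0.1]
opening: 0.0094
grasp_force: 20.0
[[np.float64(0.0022), np.float64(0.0002), np.float64(0.0187)], [np.float64(0.0038), np.float64(0.0003), np.float64(0.0185)], [np.float64(0.0054), np.float64(0.0005), np.float64(0.0181)], [np.float64(0.007), np.float64(0.0006), np.float64(0.0175)], [np.float64(0.0084), np.float64(0.0007), np.float64(0.0169)], [np.float64(0.0099), np.float64(0.0009), np.float64(0.0161)], [np.float64(0.0112), np.float64(0.001), np.float64(0.0151)], [np.float64(0.0125), np.float64(0.0011), np.float64(0.0141)], [np.float64(0.0137), np.float64(0.0012), np.float64(0.013)], [np.float64(0.0147), np.float64(0.0013), np.float64(0.0117)], [np.float64(0.0157), np.float64(0.0014), np.float64(0.0104)], [np.float64(0.0165), np.float64(0.0014), np.float64(0.009)], [np.float64(0.0173), np.float64(0.0015), np.float64(0.0075)], [np.float64(0.0178), np.float64(0.0015), np.float64(0.006)], [np.float64(0.0183), np.float64(0.0016), np.float64(0.0044)], [np.float64(0.0186), np.float64(0.0016), np.float64(0.0028)], [np.float64(0.0188), np.float64(0.0016), np.float64(0.0012)], [np.float64(0.0188), np.float64(0.0016), np.float64(-0.0005)], [np.float64(0.0187), np.float64(0.0016), np.float64(-0.0021)], [np.float64(0.0184), np.float64(0.0016), np.float64(-0.0037)]]
```

```bash
python3 -m handwheel '[[0.0022,0.0002,0.0187,0,255],[0.0038,0.0003,0.0185,0,255],[0.0054,0.0005,0.0181,0,255],[0.007,0.0006,0.0175,0,255],[0.0084,0.0007,0.0169,0,255],[0.0099,0.0009,0.0161,0,255],[0.0112,0.001,0.0151,0,255],[0.0125,0.0011,0.0141,0,255],[0.0137,0.0012,0.013,0,255],[0.0147,0.0013,0.0117,0,255],[0,0,0,0,255]]' 20 && python3 -m handwheel '[[0.0157,0.0014,0.0104,0,255],[0.0165,0.0014,0.009,0,255],[0.0173,0.0015,0.0075,0,255],[0.0178,0.0015,0.006,0,255],[0.0183,0.0016,0.0044,0,255],[0.0186,0.0016,0.0028,0,255],[0.0188,0.0016,0.0012,0,255],[0.0188,0.0016,-0.0005,0,255],[0.0187,0.0016,-0.0021,0,255],[0.0184,0.0016,-0.0037,0,255],[0,0,0,0,255],[0,0,0,0,255]]'; python3 -c "
from h import *
snap('side','s1'); crop('s1',200,60,300,260,2.3,'s1x')"
```

```text
time_s: 4.35
ee_pos: [0.5338, -0.0386, 0.1755]
tcp_rot: [[-0.084, 0.997, 0.001], [0.996, 0.084, 0.001], [0.001, 0.001, -1.0]]
contact_force: [15.3, 1.0, -20.9]
opening: 0.0096
grasp_force: 20.0
time_s: 5.35
ee_pos: [0.7079, -0.024, 0.2081]
tcp_rot: [[-0.082, 0.997, -0.011], [0.997, 0.082, 0.0], [0.001, -0.011, -1.0]]
contact_force: [-1.8, -1.7, -15.6]
opening: 0.0091
grasp_force: 20.0
```

View pics/s1x.png

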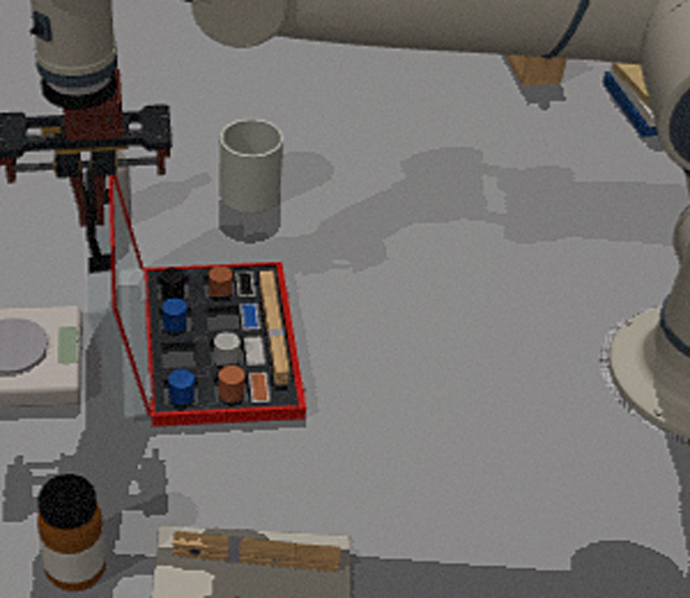

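The lid is open and leaning back, all case contents are as mapped, and the jar stands at crop (250,180). I'll release the handle and go for the lane holder's +y end.

```bash
python3 -m handwheel '[[0,0,0,0,150],[0,0,0,0,150],[0,0,0.03,0,150],[0,0,0.03,0,150],[-0.0351,0.0079,0,0,168],[-0.0351,0.0079,0,0,168],[-0.0351,0.0079,0,0,168],[-0.0351,0.0079,0,0,168],[-0.0351,0.0079,0,0,168],[-0.0351,0.0079,0,0,168],[0,0,-0.039,0,168],[0,0,-0.039,0,168],[0,0,-0.039,0,168],[0,0,-0.039,0,168],[0,0,0,0,168],[0,0,0,0,168]]' 4; python3 -c "
from h import *
snap('top','t2'); crop('t2',245,190,114,85,7,'t2x');s=sense();print(s['joint_positions'],s['ee_pos'])"
```

```text
time_s: 6.73
ee_pos: [0.498, 0.0237, 0.1191]
tcp_rot: [[-0.083, 0.997, 0.0], [0.997, 0.083, 0.0], [0.0, 0.0, -1.0]]
contact_force: [0.8, 0.0, 1.2]
opening: 0.03
grasp_force: 0.0
[-2.08174053e-02 -1.80686969e-01  1.67262391e+00  1.25620809e-04
  1.64501802e+00 -1.03648016e-01] [0.49966029 0.02364801 0.12179249]
```

View pics/t2x.png

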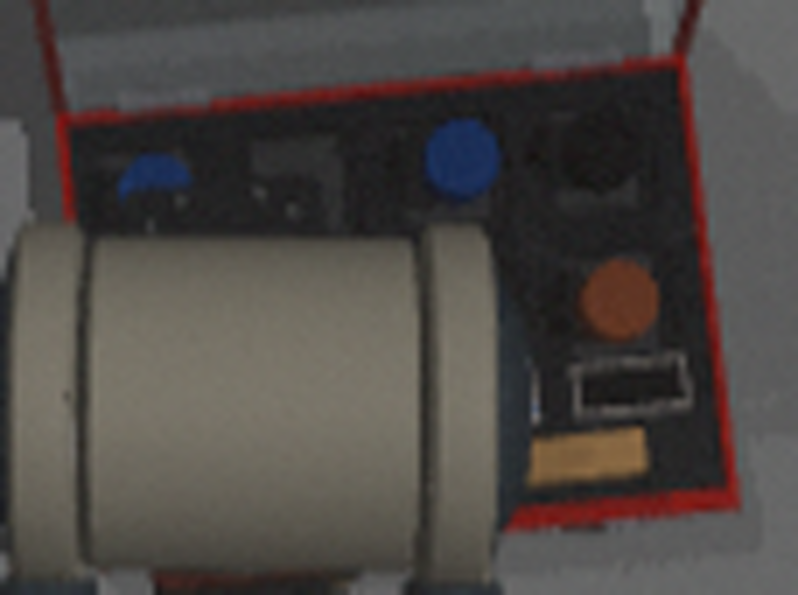

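The arm hides the left half, but the holder's right end at (648,450) hasn't moved. Now I'll grip, lift lightly and see if it droops.

```bash
python3 -m handwheel '[[0,0,-0.04,0,168],[0,0,-0.035,0,168],[0,0,-0.015,0,168],[0,0,-0.007,0,168],[0,0,0,0,168],[0,0,0,0,255],[0,0,0,0,255],[0,0,0,0,255],[0,0,0,0,255]]' 4;  python3 -m handwheel '[[0,0,0.02,0,255],[0,0,0.02,0,255],[0,0,0.03,0,255],[0,0,0.03,0,255],[0,0,0.03,0,255],[0,0,0.03,0,255],[0,0,0,0,255],[0,0,0,0,255],[0,0,0,0,255]]'; python3 -c "
from h import *
snap('side','s3'); crop('s3',200,60,300,240,2.5,'s3x')"
```

```text
time_s: 7.53
ee_pos: [0.5004, 0.0236, 0.0242]
tcp_rot: [[-0.083, 0.997, 0.005], [0.997, 0.083, -0.0], [-0.0, 0.005, -1.0]]
contact_force: [0.0, -0.7, 5.5]
opening: 0.0165
grasp_force: 4.0
time_s: 8.28
ee_pos: [0.4985, 0.0236, 0.181]
tcp_rot: [[-0.083, 0.997, -0.0], [0.997, 0.083, -0.0], [-0.0, -0.0, -1.0]]
contact_force: [0.3, 0.6, -1.4]
opening: 0.0159
grasp_force: 0.4
```

View pics/s3x.png

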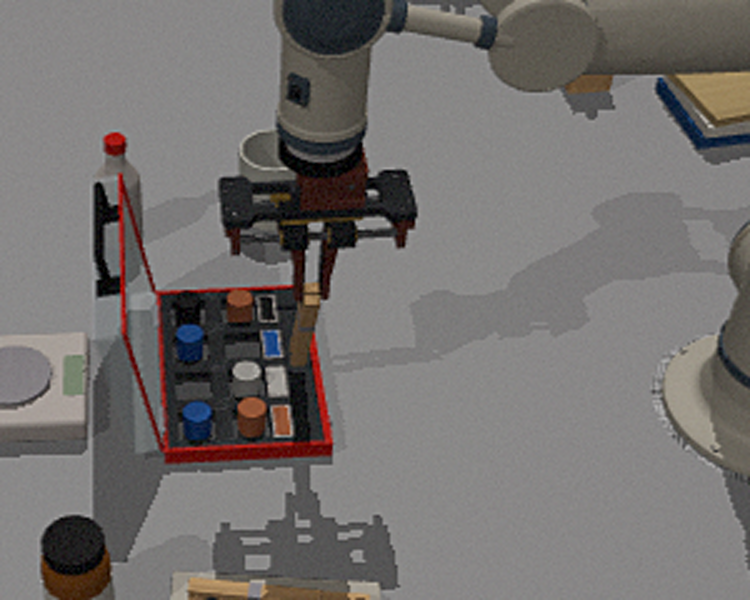

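```bash
python3 -m handwheel '[[0,0,0,0,255],[0,0,0,0,255],[0,0,0,0,255],[0,0,0,0,255]]' 15
cat >> h.py <<'E'
def ontoplane(c,u,v,p,n):
    R=cv2.Rodrigues(np.array(c['rvec'],float))[0]; t=np.array(c['tvec'],float).ravel()
    d=R.T@np.linalg.inv(c['mtx'])@np.array([u,v,1.]); o=-R.T@t
    return o+d*(((np.array(p)-o)@n)/(d@n))
E
python3 - <<'E'
from h import *
c=snap('side','s4'); crop('s4',290,130,60,90,6,'s4x')
n=np.array([.9963,.0858,0])
for q in((312,288),(300,365)): print(ontoplane(c,q[0]/2.5+200,q[1]/2.5+60,(.4985,.0236,0),n))
E
```

```text
time_s: 8.67
ee_pos: [0.4983, 0.0236, 0.1806]
tcp_rot: [[-0.083, 0.997, -0.001], [0.997, 0.083, -0.0], [0.0, -0.001, -1.0]]
contact_force: [0.3, 0.4, -0.2]
opening: 0.0158
grasp_force: 15.0
[0.49716021 0.03915748 0.20032071]
[ 0.50098773 -0.00528729  0.04786531]
```

View pics/s4x.png

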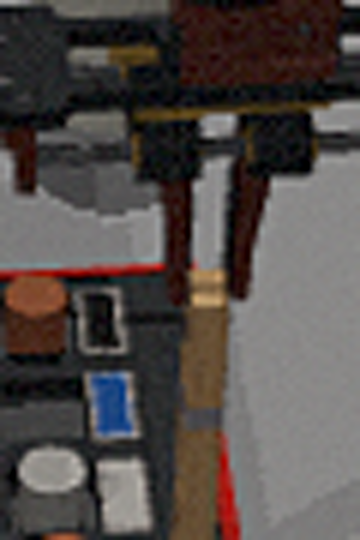

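The holder hangs nearly upright: top at z≈0.20, bottom at z≈0.04, leaning slightly toward −y. On to the jar.

```bash
python3 -m handwheel '[[0,0,0.033,0,255],[0,0,0.034,0,255],[0,0,0.034,0,255],[0.0013,-0.0333,0,0,255],[0.0013,-0.0333,0,0,255],[0.0013,-0.0333,0,0,255],[0.0013,-0.0333,0,0,255],[0.0013,-0.0333,0,0,255],[0.0013,-0.0333,0,0,255],[0.0013,-0.0333,0,0,255],[0.0013,-0.0333,0,0,255],[0.0013,-0.0333,0,0,255],[0.0013,-0.0333,0,0,255],[0,0,0,0,255],[0,0,-0.02,0,255],[0,0,-0.01,0,255],[0,0,0,0,255],[0,0,0,0,255]]' 15
python3 - <<'E'
from h import *
c=snap('side','s5'); crop('s5',250,70,110,110,5.4,'s5x')
# jar predicted rim
for k in [(.527,-.329,.095),(.527,-.329,0)]: print(k,(proj(c,k)-[250,70])*5.4)
E
```

```text
time_s: 10.22
ee_pos: [0.5116, -0.3089, 0.2528]
tcp_rot: [[-0.083, 0.997, 0.001], [0.997, 0.083, -0.001], [-0.001, 0.001, -1.0]]
contact_force: [-0.7, 0.4, -0.9]
opening: 0.0156
grasp_force: 15.0
(0.527, -0.329, 0.095) [[320.70959559 263.32510179]]
(0.527, -0.329, 0) [[315.9344903 395.1946285]]
```

View pics/s5x.png

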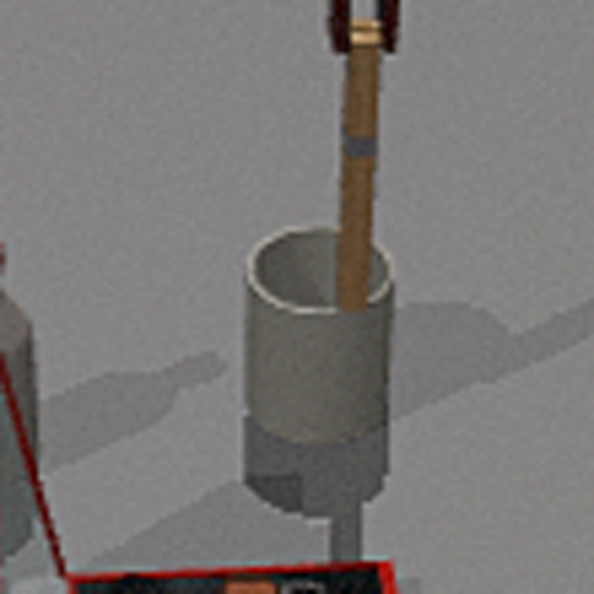

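Run:
```python
from h import *
c=load('s5');n=np.array([.9963,.0858,0])
for q in((352,306),(367,27)): print(ontoplane(c,q[0]/5.4+250,q[1]/5.4+70,(.5116,-.3089,0),n))
print(back(c,320/5.4+250,270/5.4+70,.095))
```

```text
[ 0.5100987  -0.29146711  0.09391359]
[ 0.50941704 -0.2835517   0.27610396]
[ 0.52746989 -0.32277984  0.095     ]
```

```bash
python3 -m handwheel '[[0,-0.01,0.005,0,255],[0,-0.01,0.005,0,255],[0,0,0,0,255],[0,0,-0.03,0,255],[0,0,-0.03,0,255],[0,0,-0.025,0,255],[0,0,-0.01,0,255],[0,0,0,0,255],[0,0,0,0,255]]' 15
```

```text
time_s: 11.02
ee_pos: [0.5115, -0.3288, 0.1673]
tcp_rot: [[-0.083, 0.997, -0.0], [0.997, 0.083, 0.001], [0.001, -0.0, -1.0]]
contact_force: [0.1, 0.1, 0.2]
opening: 0.0155
grasp_force: 15.0
```

```bash
python3 -m handwheel '[[0,0,-0.005,0,255],[0,0,-0.005,0,255],[0,0,0,0,255],[0,0,0,0,160],[0,0,0,0,160],[0,0,0,0,160],[0,0,0.03,0,160],[0,0,0.035,0,160],[0,0.035,0,0,160],[0,0.035,0,0,133],[0,0.035,0,0,133],[0,0,0,0,133]]' 15
python3 - <<'E'
from h import *
c=snap('side','s6'); crop('s6',200,70,200,180,4,'s6x');
i=cv2.imread('pics/s6x.png');cv2.imwrite('pics/s6x.png',i[:600])
print(sense()['joint_positions'])
E
```

```text
time_s: 12.02
ee_pos: [0.512, -0.2196, 0.223]
tcp_rot: [[-0.087, 0.996, 0.001], [0.996, 0.087, 0.002], [0.002, 0.001, -1.0]]
contact_force: [0.9, -0.2, -0.1]
opening: 0.0418
grasp_force: 0.0
[-4.70389529e-01 -2.29634770e-02  1.34704364e+00  5.18514249e-04
  1.81686988e+00 -5.56863972e-01]
```

View pics/s6x.png

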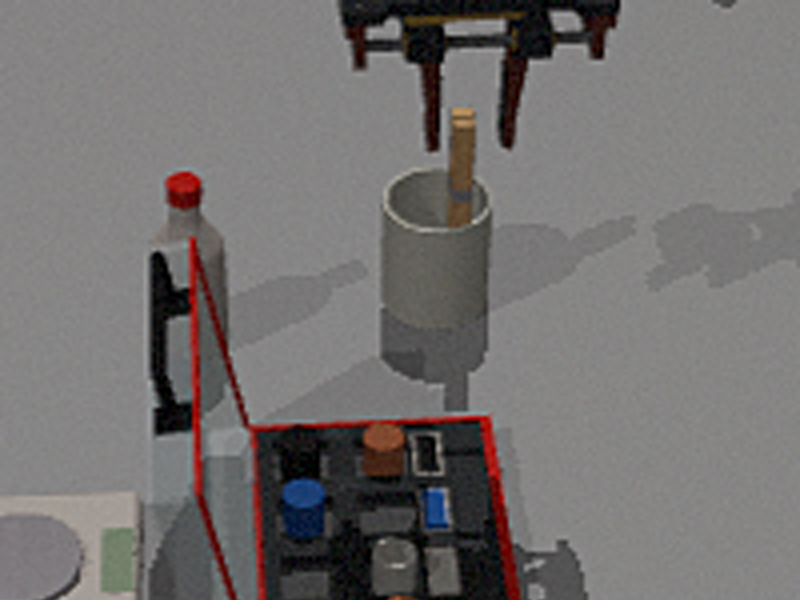

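The first holder stands in the jar on its −x side, the jar is upright and the lid is still open. Next come the specimens, with the tool turned so it closes along the case's y.

```bash
python3 -m handwheel '[[0.0077,0.021,0,-6.92,133],[0.0077,0.021,0,-6.92,133],[0.0077,0.021,0,-6.92,133],[0.0077,0.021,0,-6.92,133],[0.0077,0.021,0,-6.92,133],[0.0077,0.021,0,-6.92,133],[0.0077,0.021,0,-6.92,133],[0.0077,0.021,0,-6.92,133],[0.0077,0.021,0,-6.92,133],[0.0077,0.021,0,-6.92,133],[0.0077,0.021,0,-6.92,133],[0.0077,0.021,0,-6.92,133],[0.0077,0.021,0,-6.92,133],[0,0,-0.04,0,133],[0,0,-0.04,0,133],[0,0,-0.04,0,133],[0,0,0,0,133],[0,0,0,0,133]]' 15
```

```text
time_s: 13.57
ee_pos: [0.6101, 0.0477, 0.0993]
tcp_rot: [[0.997, 0.083, -0.007], [0.083, -0.997, -0.0], [-0.007, -0.0, -1.0]]
contact_force: [0.1, 0.1, 0.7]
opening: 0.0418
grasp_force: 0.0
```

```bash
python3 -m handwheel '[[0.002,0.006,-0.03,0,133],[0,0,-0.03,0,133],[0,0,-0.012,0,133],[0,0,-0.005,0,133],[0,0,0,0,133],[0,0,0,0,255],[0,0,0,0,255],[0,0,0,0,255],[0,0,0,0,255]]' 15;python3 -m handwheel '[[0,0,0.03,0,255],[0,0,0.03,0,255],[-0.0117,-0.0299,0,0,255],[-0.0117,-0.0299,0,0,255],[-0.0117,-0.0299,0,0,255],[-0.0117,-0.0299,0,0,255],[0,0,0,0,255],[0,0,0,0,255]]'
```

```text
time_s: 14.32
ee_pos: [0.6151, 0.0545, 0.028]
tcp_rot: [[0.997, 0.083, 0.004], [0.083, -0.997, -0.0], [0.004, 0.0, -1.0]]
contact_force: [-0.8, -0.0, 6.7]
opening: 0.0285
grasp_force: 15.0
time_s: 14.98
ee_pos: [0.5666, -0.0663, 0.0859]
tcp_rot: [[0.997, 0.081, 0.001], [0.081, -0.997, 0.0], [0.001, 0.0, -1.0]]
contact_force: [-0.1, 0.7, -0.1]
opening: 0.0283
grasp_force: 15.0
```

```bash
python3 -m handwheel '[[0.002,0,-0.03,0,255],[0,0,-0.02,0,255],[0,0,-0.005,0,255],[0,0,-0.003,0,255],[0,0,0,0,255],[0,0,0,0,255]]' 15; python3 -m handwheel '[[0,0,0,0,160],[0,0,0,0,133],[0,0,0,0,133]]'; python3 -m handwheel '[[0,0,0.03,0,133],[0,0,0.04,0,133],[0,0,0.04,0,133],[0,0,0,0,133],[0,0,0,0,133]]'
python3 - <<'E'
from h import *
c=snap('wrist','w7');cv2.imwrite('pics/w7.png',cv2.convertScaleAbs(cv2.imread('pics/w7.png'),alpha=1.4))
E
```

```text
time_s: 15.48
ee_pos: [0.5695, -0.0641, 0.0281]
tcp_rot: [[0.996, 0.085, 0.001], [0.085, -0.996, 0.0], [0.001, -0.0, -1.0]]
contact_force: [0.1, 0.7, -0.0]
opening: 0.0282
grasp_force: 15.0
time_s: 15.73
ee_pos: [0.5692, -0.0648, 0.0277]
tcp_rot: [[0.996, 0.084, 0.001], [0.084, -0.996, -0.0], [0.001, 0.0, -1.0]]
contact_force: [-0.6, -0.1, 0.6]
opening: 0.0411
grasp_force: 0.0
time_s: 16.15
ee_pos: [0.5707, -0.0653, 0.1414]
tcp_rot: [[0.996, 0.083, 0.007], [0.083, -0.997, -0.001], [0.007, 0.002, -1.0]]
contact_force: [-0.1, -0.2, -0.9]
opening: 0.0415
grasp_force: 0.0
```

View pics/w7.png

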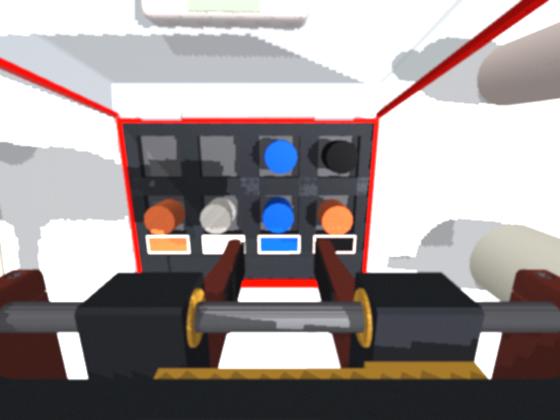

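Both blue cylinders now sit in the acrylic column, at (281,156) and (277,214). The copper is still in the iron front at (337,215), and the copper and alu back wells are empty. I'll use this picture to refine.

Run:
```python
from h import *
c=load('w7')
for k,q,z in [('cop_if',(337,211),.04),('acr_f',(278,210),.04),('acr_b',(281,153),.04),('iron',(341,153),.04),('cop_f',(161,212),.04),('alu_f',(217,211),.04),('lab_acr',(279,244),.018),('lab_cop',(168,244),.018),('lab_iron',(334,244),.018),('well_cb',(160,156),.013),('well_ab',(217,156),.013)]:
    print(k,back(c,*q,z).round(4))
```

```text
cop_if [ 0.5771 -0.1199  0.04  ]
acr_f [ 0.5735 -0.0646  0.04  ]
acr_b [ 0.6259 -0.063   0.04  ]
iron [ 0.6304 -0.1162  0.04  ]
cop_f [0.5624 0.0445 0.04  ]
alu_f [ 0.5678 -0.0078  0.04  ]
lab_acr [ 0.5312 -0.0692  0.018 ]
lab_cop [0.5216 0.0466 0.018 ]
lab_iron [ 0.536  -0.1266  0.018 ]
well_cb [0.6115 0.055  0.013 ]
well_ab [ 0.6162 -0.0009  0.013 ]
```

```bash
python3 -m handwheel '[[0,-0.03,0,0,133],[0,-0.025,0,0,133],[0,0,-0.04,0,133],[0,0,-0.04,0,133],[0,0,-0.025,0,133],[0,0,-0.012,0,133],[0,0,0,0,133],[0,0,0,0,255],[0,0,0,0,255],[0,0,0,0,255],[0,0,0,0,255]]' 15;python3 -m handwheel '[[0,0,0.03,0,255],[0,0,0.03,0,255],[0,0,0.02,0,255],[0.0092,0.035,0,0,255],[0.0092,0.035,0,0,255],[0.0092,0.035,0,0,255],[0.0092,0.035,0,0,255],[0.0092,0.035,0,0,255],[0,0,0,0,255],[0,0,0,0,255]]'
```

```text
time_s: 17.12
ee_pos: [0.5683, -0.1198, 0.0194]
tcp_rot: [[0.997, 0.083, -0.002], [0.083, -0.997, 0.0], [-0.002, -0.001, -1.0]]
contact_force: [0.7, 0.3, -2.4]
opening: 0.0285
grasp_force: 15.0
time_s: 17.95
ee_pos: [0.6146, 0.0569, 0.0993]
tcp_rot: [[0.996, 0.087, -0.002], [0.087, -0.996, -0.0], [-0.002, -0.0, -1.0]]
contact_force: [-0.0, 0.1, -3.0]
opening: 0.0287
grasp_force: 15.0
```

```bash
python3 -m handwheel '[[-0.002,-0.002,-0.03,0,255],[0,0,-0.03,0,255],[0,0,-0.012,0,255],[0,0,-0.005,0,255],[0,0,0,0,255],[0,0,0,0,255]]' 15; python3 -m handwheel '[[0,0,0,0,160],[0,0,0,0,133],[0,0,0,0,133]]'; python3 -m handwheel '[[0,0,0.04,0,133],[0,0,0.04,0,133],[0,0,0.02,0,133],[0,0,0,0,133],[0,0,0,0,133]]'
python3 - <<'E'
from h import *
c=snap('wrist','w8');cv2.imwrite('pics/w8.png',cv2.convertScaleAbs(cv2.imread('pics/w8.png'),alpha=1.4))
c=snap('top','t8')
# mat specimens: compare mat region with t0
a=load('t0')['img'][205:290,130:212].astype(int);b=c['img'][205:290,130:212].astype(int)
d=np.abs(a-b).sum(2);ys,xs=np.where(d>60);print(len(ys),xs.min() if len(xs) else 0,xs.max() if len(xs) else 0,ys.min() if len(xs) else 0,ys.max() if len(xs) else 0)
E
```

```text
time_s: 18.45
ee_pos: [0.6135, 0.0524, 0.0246]
tcp_rot: [[0.997, 0.083, 0.001], [0.083, -0.997, -0.0], [0.001, 0.0, -1.0]]
contact_force: [0.5, -0.2, -2.0]
opening: 0.0284
grasp_force: 15.0
time_s: 18.7
ee_pos: [0.6141, 0.053, 0.0255]
tcp_rot: [[0.997, 0.083, 0.004], [0.083, -0.997, 0.0], [0.003, 0.0, -1.0]]
contact_force: [-0.4, 0.2, 0.2]
opening: 0.0409
grasp_force: 0.0
time_s: 19.12
ee_pos: [0.6142, 0.0531, 0.1264]
tcp_rot: [[0.996, 0.084, 0.005], [0.084, -0.997, 0.0], [0.005, 0.0, -1.0]]
contact_force: [-0.6, -0.5, -0.5]
opening: 0.0416
grasp_force: 0.0
3746 0 81 0 84
```

Run:
```python
from h import *
w=cv2.imread('pics/w8.png')[80:320,60:460]
crop('t8',130,200,85,95,6,'m8')
m=cv2.convertScaleAbs(cv2.imread('pics/m8.png'),alpha=1.5)
o=np.zeros((600,800,3),np.uint8);o[:570,:510]=m;o[:174,510:800]=cv2.resize(w,(290,174));cv2.imwrite('pics/c8.png',o)
```

```text
(no output)
```

View pics/c8.png

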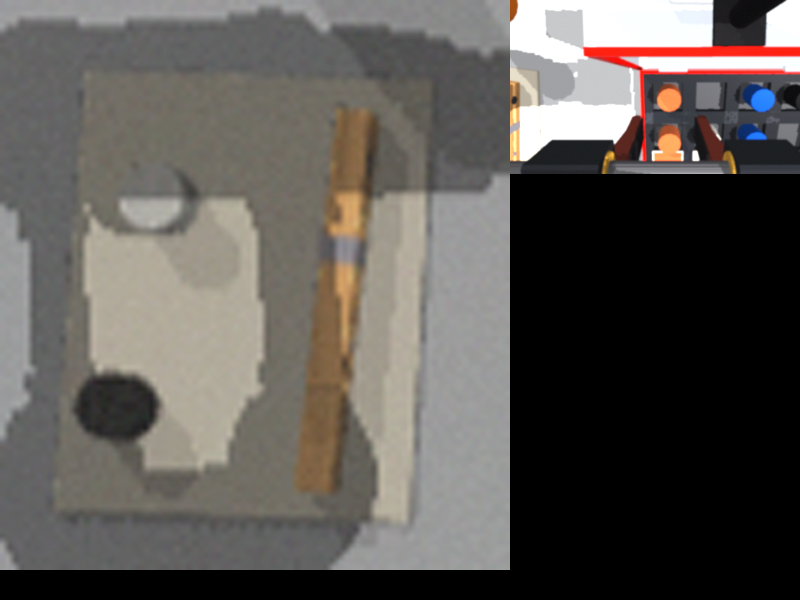

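Copper back is filled at inset (668,98). The mat items have not moved: alu at (150,200), iron at (116,405). I'll cross-check them with the side view.

Run:
```python
from h import *
c=load('s0')
for k,q in dict(iron=(475.5,472),alu=(416,463)).items(): print(k,back(c,(q[0]+.5)*.7-.5,(q[1]+.5)*.7-.5,.038))
# dark blob in s0 / t0
for n,box in(('s0',(325,320,345,348)),('t0',(138,255,160,280))):
    i=load(n)['img'];x0,y0,x1,y1=box;g=i[y0:y1,x0:x1].max(2);ys,xs=np.where(g<28);print(n,xs.min()+x0,xs.max()+x0,ys.min()+y0,ys.max()+y0,len(xs))
for p in((.4836,.3655),(.4836,.369),(.4855,.368)): print(p,[proj(load(n),[[*p,.038],[*p,.006]]).round(1).tolist() for n in('s0','t0')])
```

```text
iron [0.48205557 0.36737826 0.038     ]
alu [0.5740738  0.35344646 0.038     ]
s0 326 339 326 344 139
t0 152 152 271 271 1
(0.4836, 0.3655) [[[332.0, 329.5], [331.1, 337.1]], [[148.9, 266.9], [151.9, 267.3]]]
(0.4836, 0.369) [[[332.0, 330.9], [331.2, 338.5]], [[147.5, 266.9], [150.6, 267.3]]]
(0.4855, 0.368) [[[331.1, 330.5], [330.3, 338.0]], [[147.9, 266.1], [151.0, 266.6]]]
```

```bash
python3 -m handwheel '[[-0.0146,0.0349,0,0,90],[-0.0146,0.0349,0,0,90],[-0.0146,0.0349,0,0,90],[-0.0146,0.0349,0,0,90],[-0.0146,0.0349,0,0,90],[-0.0146,0.0349,0,0,90],[-0.0146,0.0349,0,0,90],[-0.0146,0.0349,0,0,90],[-0.0146,0.0349,0,0,90],[0,0,-0.04,0,90],[0,0,-0.02,0,90],[0,0,0,0,90],[0,0,0,0,90]]' 15
python3 - <<'E'
from h import *
c=snap('wrist','w9')
i=c['img'];g=i.max(2)
print(proj(c,[[.483,.3675,.038],[.483,.3675,.006],[.575,.3525,.038]]).round(0)); cv2.imwrite('pics/w9.png',cv2.convertScaleAbs(i[:,:,::-1],alpha=1.3))
E
```

```text
time_s: 20.3
ee_pos: [0.4798, 0.3661, 0.0602]
tcp_rot: [[0.996, 0.084, -0.005], [0.084, -0.996, -0.004], [-0.005, 0.003, -1.0]]
contact_force: [-0.7, -0.6, 1.0]
opening: 0.0571
grasp_force: 0.0
[[277. 239.]
 [277. 224.]
 [315.  94.]]
```

```bash
python3 -m handwheel '[[0.003,0.001,-0.025,0,90],[0,0,-0.012,0,90],[0,0,-0.003,0,90],[0,0,0,0,90],[0,0,0,0,255],[0,0,0,0,255],[0,0,0,0,255],[0,0,0,0,255],[0,0,0,0,255]]' 15; python3 -m handwheel '[[0,0,0.04,0,255],[0,0,0.04,0,255],[0,0,0.01,0,255],[0,0,0,0,255]]'
```

```text
time_s: 21.1
ee_pos: [0.4848, 0.3685, 0.0242]
tcp_rot: [[0.997, 0.083, 0.001], [0.083, -0.997, 0.001], [0.001, -0.001, -1.0]]
contact_force: [0.1, -0.2, 1.7]
opening: 0.0285
grasp_force: 15.0
time_s: 21.43
ee_pos: [0.4864, 0.3694, 0.1185]
tcp_rot: [[0.996, 0.083, 0.007], [0.083, -0.997, 0.005], [0.008, -0.004, -1.0]]
contact_force: [0.1, -0.0, -1.3]
opening: 0.0285
grasp_force: 15.0
```

```bash
python3 -m handwheel '[[0.0066,-0.0379,0,0,255],[0.0066,-0.0379,0,0,255],[0.0066,-0.0379,0,0,255],[0.0066,-0.0379,0,0,255],[0.0066,-0.0379,0,0,255],[0.0066,-0.0379,0,0,255],[0.0066,-0.0379,0,0,255],[0.0066,-0.0379,0,0,255],[0.0066,-0.0379,0,0,255],[0.0066,-0.0379,0,0,255],[0.0066,-0.0379,0,0,255],[0.0066,-0.0379,0,0,255],[0.0066,-0.0379,0,0,255],[0,0,-0.03,0,255],[0,0,0,0,255],[0,0,0,0,255]]' 15
```

```text
time_s: 22.77
ee_pos: [0.5678, -0.1241, 0.0789]
tcp_rot: [[0.997, 0.082, -0.008], [0.083, -0.997, 0.003], [-0.008, -0.003, -1.0]]
contact_force: [-0.7, 0.3, -1.5]
opening: 0.0284
grasp_force: 15.0
```

```bash
python3 -m handwheel '[[0.003,0.001,-0.03,0,255],[0,0,-0.015,0,255],[0,0,-0.006,0,255],[0,0,-0.003,0,255],[0,0,0,0,255],[0,0,0,0,255]]' 15; python3 -m handwheel '[[0,0,0,0,160],[0,0,0,0,133],[0,0,0,0,133]]'; python3 -m handwheel '[[0,0,0.04,0,133],[0,0,0.04,0,133],[-0.0045,0.041,0.01,0,90],[-0.0045,0.041,0,0,90],[-0.0045,0.041,0,0,90],[0,0,0,0,90],[0,0,0,0,90]]'
python3 - <<'E'
from h import *
c=snap('wrist','w10');cv2.imwrite('pics/w10.png',cv2.convertScaleAbs(c['img'][:,:,::-1],alpha=1.4))
c=snap('top','t10')
E
```

```text
time_s: 23.27
ee_pos: [0.574, -0.1232, 0.0308]
tcp_rot: [[0.996, 0.084, 0.002], [0.084, -0.996, -0.001], [0.002, 0.001, -1.0]]
contact_force: [0.4, -0.9, -0.6]
opening: 0.0284
grasp_force: 15.0
time_s: 23.52
ee_pos: [0.574, -0.1238, 0.0308]
tcp_rot: [[0.997, 0.083, 0.002], [0.083, -0.997, -0.001], [0.002, 0.001, -1.0]]
contact_force: [0.8, -0.1, 0.1]
opening: 0.041
grasp_force: 0.0
time_s: 24.1
ee_pos: [0.56, 0.0005, 0.1201]
tcp_rot: [[0.996, 0.087, 0.002], [0.087, -0.996, -0.0], [0.002, 0.0, -1.0]]
contact_force: [1.0, -0.6, -0.0]
opening: 0.0567
grasp_force: 0.0
```

Run:
```python
from h import *
for n in('t0','t8','t10'):
    i=cv2.GaussianBlur(load(n)['img'],(3,3),0).astype(float)[205:290,138:185]
    m=((i[...,2]+3)/(i[...,0]+3)>0.97)&(i.max(2)>45)
    l,_,st,ce=cv2.connectedComponentsWithStats(m.astype(np.uint8))
    for k in range(_ and 1,l):
        if 25<st[k,4]<300: print(n,st[k],ce[k]+[138,205]) if False else None
    l,lab,st,ce=cv2.connectedComponentsWithStats(m.astype(np.uint8))
    print(n,[(st[k][4],(ce[k]+[138,205]).round(1).tolist()) for k in range(1,l) if st[k][4]>20])
```

```text
Traceback (most recent call last):
ValueError: The truth value of an array with more than one element is ambiguous. Use a.any() or a.all()
```

Run:
```python
from h import *
for n in('t0','t8','t10'):
    i=cv2.GaussianBlur(load(n)['img'],(3,3),0).astype(float)[205:290,138:185]
    m=((i[...,2]+3)/(i[...,0]+3)>0.97)&(i.max(2)>45)
    l,lab,st,ce=cv2.connectedComponentsWithStats(m.astype(np.uint8))
    print(n,[(st[k][4],(ce[k]+[138,205]).round(1).tolist()) for k in range(1,l) if st[k][4]>20])
```

```text
t0 [(np.int32(528), [152.5, 219.4]), (np.int32(158), [158.6, 287.7])]
t8 [(np.int32(539), [152.5, 219.5]), (np.int32(158), [158.0, 287.5])]
t10 [(np.int32(537), [152.6, 219.6]), (np.int32(156), [158.7, 287.8])]
```

```bash
python3 -m handwheel '[[0.0017,0.0391,0,0,90],[0.0017,0.0391,0,0,90],[0.0017,0.0391,0,0,90],[0.0017,0.0391,0,0,90],[0.0017,0.0391,0,0,90],[0.0017,0.0391,0,0,90],[0.0017,0.0391,0,0,90],[0.0017,0.0391,0,0,90],[0.0017,0.0391,0,0,90],[0,0,-0.04,0,90],[0,0,-0.015,0,90],[0,0,0,0,90],[0,0,0,0,90]]' 15
```

```text
time_s: 25.28
ee_pos: [0.5754, 0.3488, 0.0626]
tcp_rot: [[0.997, 0.082, -0.003], [0.082, -0.997, -0.002], [-0.003, 0.002, -1.0]]
contact_force: [0.6, -0.2, 0.7]
opening: 0.0566
grasp_force: 0.0
```

```bash
python3 -m handwheel '[[-0.001,0.003,-0.025,0,90],[0,0,-0.013,0,90],[0,0,-0.005,0,90],[0,0,0,0,90],[0,0,0,0,255],[0,0,0,0,255],[0,0,0,0,255],[0,0,0,0,255],[0,0,0,0,255]]' 15; python3 -m handwheel '[[0,0,0.04,0,255],[0,0,0.04,0,255],[0,0,0.01,0,255],[0,0,0,0,255]]'
```

```text
time_s: 26.03
ee_pos: [0.5745, 0.3537, 0.0221]
tcp_rot: [[0.997, 0.083, 0.001], [0.083, -0.997, 0.001], [0.001, -0.0, -1.0]]
contact_force: [-0.3, -0.1, 2.4]
opening: 0.0284
grasp_force: 15.0
time_s: 26.37
ee_pos: [0.5763, 0.3548, 0.1173]
tcp_rot: [[0.996, 0.084, 0.009], [0.083, -0.996, 0.005], [0.009, -0.004, -1.0]]
contact_force: [-0.5, 0.4, 0.3]
opening: 0.0284
grasp_force: 15.0
```

```bash
python3 -m handwheel '[[0.0042,-0.0357,0,0,255],[0.0042,-0.0357,0,0,255],[0.0042,-0.0357,0,0,255],[0.0042,-0.0357,0,0,255],[0.0042,-0.0357,0,0,255],[0.0042,-0.0357,0,0,255],[0.0042,-0.0357,0,0,255],[0.0042,-0.0357,0,0,255],[0.0042,-0.0357,0,0,255],[0.0042,-0.0357,0,0,255],[0,0,-0.03,0,255],[0,0,0,0,255],[0,0,0,0,255]]' 15
```

```text
time_s: 27.45
ee_pos: [0.6138, -0.0033, 0.0771]
tcp_rot: [[0.997, 0.083, -0.008], [0.083, -0.997, 0.001], [-0.007, -0.002, -1.0]]
contact_force: [-0.6, -0.4, -0.8]
opening: 0.0283
grasp_force: 15.0
```

```bash
python3 -m handwheel '[[0.002,0,-0.03,0,255],[0,0,-0.015,0,255],[0,0,-0.006,0,255],[0,0,-0.003,0,255],[0,0,0,0,255],[0,0,0,0,255]]' 15; python3 -m handwheel '[[0,0,0,0,160],[0,0,0,0,133],[0,0,0,0,133]]'; python3 -m handwheel '[[0,0,0.04,0,133],[0,0,0.04,0,133],[-0.0155,0.028,0.01,-1,133],[-0.0155,0.028,0,-1,133],[-0.0155,0.028,0,-1,133],[-0.0155,0.028,0,-1,133],[-0.0155,0.028,0,-1,133],[-0.0155,0.028,0,-1,133],[-0.0155,0.028,0,-1,133],[-0.0155,0.028,0,-1,133],[-0.0155,0.028,0,-1,133],[-0.0155,0.028,0,-1,133],[0,0,-0.035,0,133],[0,0,-0.02,0,133],[0,0,0,0,133],[0,0,0,0,133]]' 4
```

```text
time_s: 27.95
ee_pos: [0.6188, -0.0029, 0.0286]
tcp_rot: [[0.996, 0.084, 0.002], [0.084, -0.996, -0.0], [0.002, 0.0, -1.0]]
contact_force: [0.0, 0.1, 1.1]
opening: 0.0287
grasp_force: 15.0
time_s: 28.2
ee_pos: [0.6188, -0.0034, 0.0284]
tcp_rot: [[0.997, 0.083, 0.002], [0.083, -0.997, -0.0], [0.002, 0.0, -1.0]]
contact_force: [0.8, -0.2, 0.5]
opening: 0.0409
grasp_force: 0.0
time_s: 29.53
ee_pos: [0.4625, 0.2763, 0.0616]
tcp_rot: [[0.996, -0.091, -0.002], [-0.091, -0.996, -0.001], [-0.002, 0.001, -1.0]]
contact_force: [0.4, 0.9, 0.8]
opening: 0.0419
grasp_force: 0.0
```

```bash
python3 -m handwheel '[[-0.001,0,-0.03,0,133],[0,0,-0.013,0,133],[0,0,-0.003,0,133],[0,0,0,0,133],[0,0,0,0,255],[0,0,0,0,255],[0,0,0,0,255],[0,0,0,0,255],[0,0,0,0,255],[0,0,0,0,255]]' 3; python3 -m handwheel '[[0,0,0.02,0,255],[0,0,0.02,0,255],[0,0,0.03,0,255],[0,0,0.03,0,255],[0,0,0.035,0,255],[0,0,0.035,0,255],[0,0,0,0,255],[0,0,0,0,255],[0,0,0,0,255],[0,0,0,0,255]]'
python3 - <<'E'
from h import *
c=snap('side','s11');t=snap('top','t11')
i=c['img'].astype(int);R,G,B=i[...,0],i[...,1],i[...,2]
m=((R-B>25)&(R>60)&(G>B+8)&(R-G<70)).astype(np.uint8)
m[:, :230]=0
l,lab,st,ce=cv2.connectedComponentsWithStats(m)
print([st[k].tolist() for k in range(1,l) if st[k][4]>40])
e=sense()['ee_pos'];print(e,proj(c,[e,np.array(e)+[0,0,-.13],np.array(e)+[.15,0,.01]]))
E
```

```text
time_s: 30.37
ee_pos: [0.4626, 0.2768, 0.0171]
tcp_rot: [[0.996, -0.091, 0.001], [-0.091, -0.996, 0.001], [0.001, -0.001, -1.0]]
contact_force: [-0.7, -0.1, 3.0]
opening: 0.0163
grasp_force: 3.0
time_s: 31.2
ee_pos: [0.4615, 0.2762, 0.1841]
tcp_rot: [[0.996, -0.091, -0.003], [-0.091, -0.996, -0.002], [-0.003, 0.002, -1.0]]
contact_force: [0.1, 0.2, -0.3]
opening: 0.016
grasp_force: 3.0
[[409, 47, 39, 39, 684], [312, 97, 7, 20, 107], [295, 219, 12, 16, 148], [272, 220, 12, 16, 144], [309, 222, 8, 12, 75], [274, 247, 28, 14, 304], [306, 249, 26, 13, 291], [230, 279, 14, 22, 121]]
[0.46147869 0.27621005 0.18407804] [[344.74200612 256.30823783]
 [340.42430893 291.93188991]
 [274.25812538 252.25547446]]
```

The holder stayed horizontal (side pixels u 274–332, v 247–262). I'll lower it and ease the grip in small counts so that gravity swings it.

```bash
python3 -m handwheel '[[0,0,-0.03,0,255],[0,0,-0.03,0,255],[0,0,-0.02,0,255],[0,0,0,0,214]]' 3; for k in 1; do python3 -m handwheel '[[0,0,0,0,212]]' | tail -2;  python3 -m handwheel '[[0,0,0,0,211]]'| tail -2; python3 -m handwheel '[[0,0,0,0,210]]'| tail -2; python3 -m handwheel '[[0,0,0,0,209]]'| tail -2; done;python3 - <<'E'
from h import *
c=snap('side','s12')
i=c['img'].astype(int);R,G,B=i[...,0],i[...,1],i[...,2]
m=((R-B>25)&(R>60)&(G>B+8)&(R-G<70)).astype(np.uint8)
m[:, :230]=0
l,lab,st,ce=cv2.connectedComponentsWithStats(m)
print([st[k].tolist() for k in range(1,l) if st[k][4]>40 and st[k][1]>225])
e=sense()['ee_pos'];print(e,proj(c,[e,np.array(e)+[.15,0,.01]]))
E
```

```text
time_s: 31.63
ee_pos: [0.4591, 0.275, 0.0993]
tcp_rot: [[0.996, -0.091, -0.01], [-0.091, -0.996, -0.005], [-0.009, 0.006, -1.0]]
contact_force: [-0.8, -0.1, -1.1]
opening: 0.0158
grasp_force: 3.0
opening: 0.016
grasp_force: 3.0
opening: 0.016
grasp_force: 3.0
opening: 0.0158
grasp_force: 3.0
opening: 0.0161
grasp_force: 3.0
[[275, 271, 25, 12, 279], [305, 272, 24, 12, 267], [230, 279, 14, 22, 120]]
[0.46287581 0.2769329  0.10789052] [[341.5193044  278.10748457]
 [274.20985372 274.28145307]]
```

```bash
cat > hp.py <<'E'
from h import *
def meas(f):
    c=snap('side',f)
    i=c['img'].astype(int);R,G,B=i[...,0],i[...,1],i[...,2]
    m=((R-B>25)&(R>60)&(G>B+8)&(R-G<70)).astype(np.uint8); m[:,:250]=0
    l,lab,st,ce=cv2.connectedComponentsWithStats(m)
    print([st[k].tolist() for k in range(1,l) if st[k][4]>40 and st[k][1]>225])
    e=np.array(sense()['ee_pos']);print(e,proj(c,[e,e+[.15,0,.01]]).round(0).tolist())
E
for k in 1; do python3 -m handwheel '[[0,0,0,0,208]]' | tail -2;  python3 -m handwheel '[[0,0,0,0,207]]'| tail -2; python3 -m handwheel '[[0,0,0,0,206]]'| tail -2; python3 -m handwheel '[[0,0,0,0,255]]'| tail -2; python3 -m handwheel '[[0,0,0,0,255]]'| tail -2; done; python3 -c "
from hp import *
meas('s13')"
```

```text
opening: 0.016
grasp_force: 0.0
opening: 0.0164
grasp_force: 0.0
opening: 0.0168
grasp_force: 0.0
opening: 0.0132
grasp_force: 0.0
opening: 0.0068
grasp_force: 0.0
[[277, 284, 25, 14, 269], [306, 286, 43, 16, 499]]
[0.46214226 0.27654116 0.10614306] [[342.0, 278.0], [275.0, 275.0]]
```

```bash
python3 -m handwheel '[[-0.03,0,0.04,0,133],[-0.03,0,0.02,0,133],[0,0,0,0,133],[0,0,0,0,133],[0,0,0,0,133]]' 3 | tail -5
python3 - <<'E'
from h import *
snap('side','s14')
for n in('s0','s14'):
    c=load(n);i=c['img'].astype(int)[275:320,265:360];R,G,B=i[...,0],i[...,1],i[...,2]
    m=(R-B>30)&(R-G<75)&(R>50); l,lab,st,ce=cv2.connectedComponentsWithStats(cv2.morphologyEx(m.astype(np.uint8),cv2.MORPH_CLOSE,np.ones((3,9))))
    k=1+np.argmax(st[1:,4]);ys,xs=np.where(lab==k);print(n,st[k].tolist(),cv2.boxPoints(cv2.minAreaRect(np.c_[xs+265,ys+275].astype(np.float32))).round(1).tolist())
    # top-face outline at left/right columns
    print([(x+265,(ys[xs==x]+275).min(),(ys[xs==x]+275).max()) for x in (xs.min()+3,xs.max()-3)])
E
python3 - <<'E'
import sys;sys.path.insert(0,'.')
from h import *
i=cv2.imread('pics/s14.png')[265:325,255:365];cv2.imwrite('pics/s14x.png',cv2.resize(cv2.convertScaleAbs(i,alpha=1.5),None,fx=7,fy=7,interpolation=cv2.INTER_CUBIC))
E
```

```text
ee_pos: [0.4073, 0.2765, 0.159]
tcp_rot: [[0.996, -0.091, 0.0], [-0.091, -0.996, -0.0], [0.0, 0.0, -1.0]]
contact_force: [-0.2, 0.1, -0.5]
opening: 0.033
grasp_force: 0.0
s0 [10, 16, 73, 18, 794] [[274.1000061035156, 301.6000061035156], [275.20001220703125, 290.3999938964844], [347.6000061035156, 297.1000061035156], [346.6000061035156, 308.29998779296875]]
[(np.int64(278), np.int64(291), np.int64(301)), (np.int64(344), np.int64(297), np.int64(308))]
s14 [12, 9, 72, 18, 832] [[276.5, 294.79998779296875], [277.5, 283.1000061035156], [348.79998779296875, 289.6000061035156], [347.70001220703125, 301.20001220703125]]
[(np.int64(280), np.int64(284), np.int64(295)), (np.int64(345), np.int64(290), np.int64(301))]
```

Run:
```python
from h import *
c=load('s14')
for z in(.018,.03): 
  a=back(c,311,299.3,z);b=back(c,312.7,292.2,z);print(b-a)
p=np.array([.529,.2706,.018])+ (b-a)
print(p,proj(c,[p,[.529,.2706,.018]]))
```

```text
[-0.00432459 -0.02029569  0.        ]
[-0.00427574 -0.02006647  0.        ]
[0.52472426 0.25053353 0.018     ] [[312.21572672 291.3794031 ]
 [310.53204756 298.38010098]]
```

```bash
python3 -m handwheel '[[0.032,-0.0185,0,0,133],[0,0,-0.04,0,133],[0,0,-0.04,0,133],[0,0,-0.04,0,133],[0,0,-0.012,0,133],[0,0,-0.008,0,133],[0,0,0,0,133],[0,0,0,0,255],[0,0,0,0,255],[0,0,0,0,255],[0,0,0,0,255],[0,0,0,0,255]]' 3;  python3 -m handwheel '[[0,0,0.02,0,255],[0,0,0.02,0,255],[0,0,0.03,0,255],[0,0,0.03,0,255],[0,0,0.035,0,255],[0,0,0.03,0,255],[0,0,0,0,255],[0,0,0,0,255],[0,0,0,0,255]]'; python3 -c "
from hp import *
meas('s15')"
```

```text
time_s: 33.95
ee_pos: [0.4405, 0.2588, 0.0217]
tcp_rot: [[0.996, -0.091, 0.004], [-0.091, -0.996, 0.002], [0.004, -0.002, -1.0]]
contact_force: [0.8, 1.5, 4.5]
opening: 0.024
grasp_force: 3.0
time_s: 34.7
ee_pos: [0.4389, 0.258, 0.1839]
tcp_rot: [[0.996, -0.091, -0.0], [-0.091, -0.996, -0.0], [-0.0, 0.0, -1.0]]
contact_force: [-0.3, 0.0, 1.0]
opening: 0.0004
grasp_force: 0.0
[[281, 283, 25, 15, 267], [309, 287, 44, 18, 500]]
[0.43861802 0.25781834 0.1830026 ] [[355.0, 250.0], [285.0, 246.0]]
```

```bash
python3 -m handwheel '[[-0.003,0.001,0,0,133],[0,0,0,0,133],[0,0,-0.04,0,133],[0,0,-0.04,0,133],[0,0,-0.04,0,133],[0,0,-0.04,0,133],[0,0,-0.012,0,133],[0,0,0,0,133],[0,0,0,0,255],[0,0,0,0,255],[0,0,0,0,255],[0,0,0,0,255],[0,0,0,0,255]]' 3;  python3 -m handwheel '[[0,0,0.02,0,255],[0,0,0.02,0,255],[0,0,0.03,0,255],[0,0,0.03,0,255],[0,0,0.035,0,255],[0,0,0.03,0,255],[0,0,0,0,255],[0,0,0,0,255],[0,0,0,0,255]]'; python3 -c "
from hp import *
meas('s16')"
```

```text
time_s: 35.83
ee_pos: [0.4369, 0.2594, 0.0138]
tcp_rot: [[0.996, -0.091, 0.002], [-0.091, -0.996, 0.001], [0.002, -0.001, -1.0]]
contact_force: [-0.1, 0.2, 3.7]
opening: 0.0241
grasp_force: 3.0
time_s: 36.58
ee_pos: [0.436, 0.259, 0.1768]
tcp_rot: [[0.996, -0.091, -0.001], [-0.091, -0.996, -0.0], [-0.001, 0.0, -1.0]]
contact_force: [-0.9, 1.2, -0.2]
opening: 0.0238
grasp_force: 3.0
[[323, 254, 33, 21, 328], [302, 266, 21, 20, 220]]
[0.43564464 0.25878887 0.17591916] [[356.0, 253.0], [287.0, 249.0]]
```

It has drooped. I'll jerk upward a few times to swing it further, then measure.

```bash
python3 -m handwheel '[[0,0,0.04,0,255],[0,0,0.02,0,255],[0,0,0.01,0,255],[0,0,-0.01,0,255],[0,0,-0.02,0,255],[0,0,-0.015,0,255],[0,0,0.04,0,255],[0,0,0.02,0,255],[0,0,0.01,0,255],[0,0,0,0,255],[0,0,0,0,255]]' 3
python3 - <<'E'
from hp import *
c=load('s16');n=np.array([.091,.996,0])
print(ontoplane(c,303,284,(.436,.259,0),n),ontoplane(c,354,257,(.436,.259,0),n))
meas('s17')
E
```

```text
time_s: 37.55
ee_pos: [0.4364, 0.2592, 0.2717]
tcp_rot: [[0.996, -0.091, 0.0], [-0.091, -0.996, 0.0], [0.0, -0.0, -1.0]]
contact_force: [-0.2, -0.1, 0.2]
opening: 0.0241
grasp_force: 3.0
[0.54725348 0.24883527 0.04467296] [0.43856173 0.25876595 0.16062251]
[[344, 229, 20, 27, 274], [335, 251, 14, 23, 155]]
[0.43626626 0.25909237 0.27108868] [[360.0, 223.0], [286.0, 219.0]]
```

```bash
python3 -m handwheel '[[0,0,0,0,255],[0,0,0,0,255],[0,0,0,0,255]]' 15 | tail -2
python3 - <<'E'
from hp import *
meas('s18')
c=load('s18');n=np.array([.091,.996,0])
print(ontoplane(c,339,272,(.436,.259,0),n),ontoplane(c,358,230,(.436,.259,0),n))
j=load('s6');i=j['img'].astype(int)
# first holder in jar: orange pixels above jar
R,G,B=i[60:130,290:340,0],i[60:130,290:340,1],i[60:130,290:340,2]
ys,xs=np.where((R-B>30)&(R-G<75));print(xs.min()+290,xs.max()+290,ys.min()+60,ys.max()+60)
print(proj(j,[(.513,-.33,.176),(.513,-.32,.17),(.545,-.328,.17)]))
E
```

```text
opening: 0.0238
grasp_force: 15.0
[[344, 228, 20, 28, 276], [335, 252, 14, 22, 157]]
[0.43607483 0.25901087 0.27179899] [[360.0, 223.0], [286.0, 218.0]]
[0.46708619 0.2561598  0.1027806 ] [0.43816773 0.25880194 0.24914779]
290 338 60 126
[[314.98264801  96.11328357]
 [314.9715687   99.80216867]
 [304.01344161  98.16138604]]
```

```bash
python3 -m handwheel '[[0,0,0.02,0,255],[0,0,0.02,0,255],[0.005,-0.0225,0,6.92,255],[0.005,-0.0225,0,6.92,255],[0.005,-0.0225,0,6.92,255],[0.005,-0.0225,0,6.92,255],[0.005,-0.0225,0,6.92,255],[0.005,-0.0225,0,6.92,255],[0.005,-0.0225,0,6.92,255],[0.005,-0.0225,0,6.92,255],[0.005,-0.0225,0,6.92,255],[0.005,-0.0225,0,6.92,255],[0.005,-0.0225,0,6.92,255],[0.005,-0.0225,0,6.92,255],[0.005,-0.0225,0,6.92,255],[0,0,0,0,255]]' 15; python3 -m handwheel '[[0.005,-0.0225,0,6.92,255],[0.005,-0.0225,0,6.92,255],[0.005,-0.0225,0,6.92,255],[0.005,-0.0225,0,6.92,255],[0.005,-0.0225,0,6.92,255],[0.005,-0.0225,0,6.92,255],[0.005,-0.0225,0,6.92,255],[0.005,-0.0225,0,6.92,255],[0.005,-0.0225,0,6.92,255],[0.005,-0.0225,0,6.92,255],[0.005,-0.0225,0,6.92,255],[0.005,-0.0225,0,6.92,255],[0.005,-0.0225,0,6.92,255],[0,0,0,0,255],[0,0,0,0,255],[0,0,0,0,255]]' 15
python3 - <<'E'
from h import *
c=snap('side','s19'); crop('s19',245,35,110,110,5.4,'s19x'); snap('top','t19')
e=np.array(sense()['ee_pos']);print(e)
for p in(e,(.528,-.326,.095)): print((proj(c,p)-[245,35])*5.4)
E
```

```text
time_s: 39.23
ee_pos: [0.5016, -0.0366, 0.3116]
tcp_rot: [[0.089, 0.996, -0.001], [0.996, -0.089, -0.001], [-0.001, -0.001, -1.0]]
contact_force: [0.6, -0.0, 0.2]
opening: 0.0243
grasp_force: 15.0
time_s: 40.57
ee_pos: [0.5663, -0.325, 0.3123]
tcp_rot: [[-0.995, 0.095, -0.0], [0.095, 0.995, 0.001], [0.0, 0.001, -1.0]]
contact_force: [0.4, 0.3, -0.5]
opening: 0.0236
grasp_force: 15.0
[ 0.56632703 -0.32465788  0.31313156]
[[282.99466609 107.85142717]]
[[345.98995523 455.52994656]]
```

View pics/s19x.png

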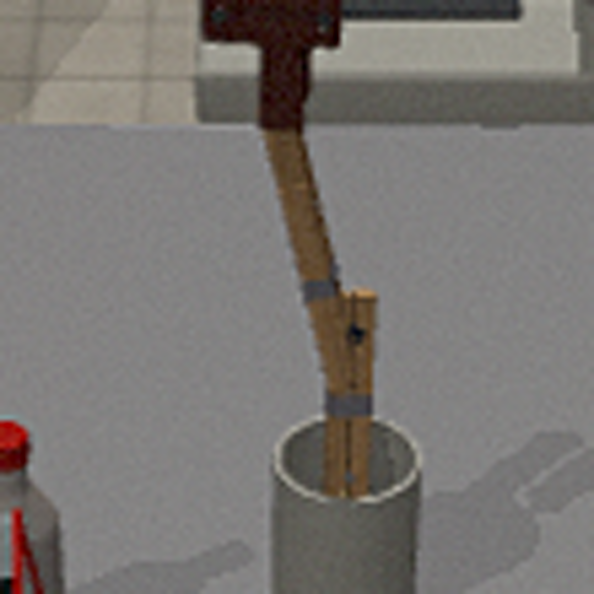

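Run:
```python
from h import *
c=load('s19')
for z in(.165,.17,.175,.18): print(z,back(c,362/5.4+245,295/5.4+35,z).round(3))
print('spring mid',[back(c,349/5.4+245,405/5.4+35,z).round(3).tolist() for z in(.085,.095,.105)])
print('2nd spring',back(c,320/5.4+245,290/5.4+35,.225).round(3))
j=load('s6')
print('s6 top',back(j,462/4+200,112/4+70,.175).round(3),'spring',back(j,461/4+200,196/4+70,.11).round(3))
```

```text
0.165 [ 0.521 -0.38   0.165]
0.17 [ 0.521 -0.373  0.17 ]
0.175 [ 0.521 -0.365  0.175]
0.18 [ 0.521 -0.358  0.18 ]
spring mid [[0.525, -0.388, 0.085], [0.526, -0.374, 0.095], [0.526, -0.36, 0.105]]
2nd spring [ 0.546 -0.294  0.225]
s6 top [ 0.512 -0.322  0.175] spring [ 0.51  -0.308  0.11 ]
```

The first holder now leans to the −y side of the jar (top at crop (362,295)). The second hangs in front of it, so I'll put it on the jar's +y half.

```bash
python3 -m handwheel '[[-0.003,0.005,0,0,255],[-0.003,0.005,0,0,255],[0,0,0,0,255],[0,0,-0.03,0,255],[0,0,-0.03,0,255],[0,0,-0.02,0,255],[0,0,0,0,255]]' 15 | grep -E "ee_pos|contact"; python3 -m handwheel '[[0,0,-0.02,0,255],[0,0,-0.015,0,255],[0,0,-0.01,0,255],[0,0,0,0,255],[0,0,0,0,255]]' | grep -E "ee_pos|contact|open"
python3 - <<'E'
from h import *
snap('side','s20')
E
```

```text
ee_pos: [0.5587, -0.3145, 0.2266]
contact_force: [1.1, -0.1, -1.1]
ee_pos: [0.5602, -0.3158, 0.1883]
contact_force: [-0.1, 0.9, 0.1]
opening: 0.0238
```

```bash
python3 -m handwheel '[[0,0,-0.006,0,255],[0,0,-0.004,0,255],[0,0,-0.004,0,255],[0,0,0,0,255],[0,0,0,0,255]]' | grep -E "ee_pos|contact|open"; python3 -m handwheel '[[0,0,0,0,160],[0,0,0,0,145],[0,0,0,0,145],[0,0,0.03,0,145],[0,0,0.04,0,145],[0,0,0.04,0,145],[0,0,0.04,0,145],[0,0,0,0,145]]' | grep -E "ee_pos|contact|open"; python3 -m handwheel '[[-0.01,0.04,0,-6,145],[-0.01,0.04,0,-6,145],[-0.01,0.04,0,-6,145],[-0.01,0.04,0,-6,145],[-0.01,0.02,0,-6,145],[0,0.02,0,-6,145],[0,0.02,0,-6,145],[0,0.02,0,-6,145],[0,0.02,0,-6,145],[0,0,0,0,145]]'
python3 - <<'E'
from h import *
c=snap('side','s21');w=snap('wrist','w21')
crop('s21',190,40,180,220,2.72,'a')
crop('s21',280,70,60,80,3.8,'b')
a=cv2.convertScaleAbs(cv2.imread('pics/a.png'),alpha=1.5);b=cv2.convertScaleAbs(cv2.imread('pics/b.png'),alpha=1.4)
o=np.zeros((600,800,3),np.uint8);o[:a.shape[0],:a.shape[1]]=a[:600];o[:b.shape[0],510:510+b.shape[1]]=b
w=cv2.resize(cv2.convertScaleAbs(cv2.imread('pics/w21.png'),alpha=1.3),(300,225));o[330:555,500:800]=w
cv2.imwrite('pics/c21.png',o)
E
```

```text
ee_pos: [0.56, -0.3159, 0.173]
contact_force: [0.4, -0.5, 0.4]
opening: 0.0241
ee_pos: [0.5608, -0.3165, 0.3348]
contact_force: [-0.1, -0.4, 2.0]
opening: 0.0376
time_s: 43.63
ee_pos: [0.5101, -0.0532, 0.324]
tcp_rot: [[-0.509, 0.861, 0.001], [0.861, 0.509, 0.001], [0.0, 0.002, -1.0]]
contact_force: [-0.3, 0.3, 0.2]
opening: 0.0378
grasp_force: 0.0
```

View pics/c21.png

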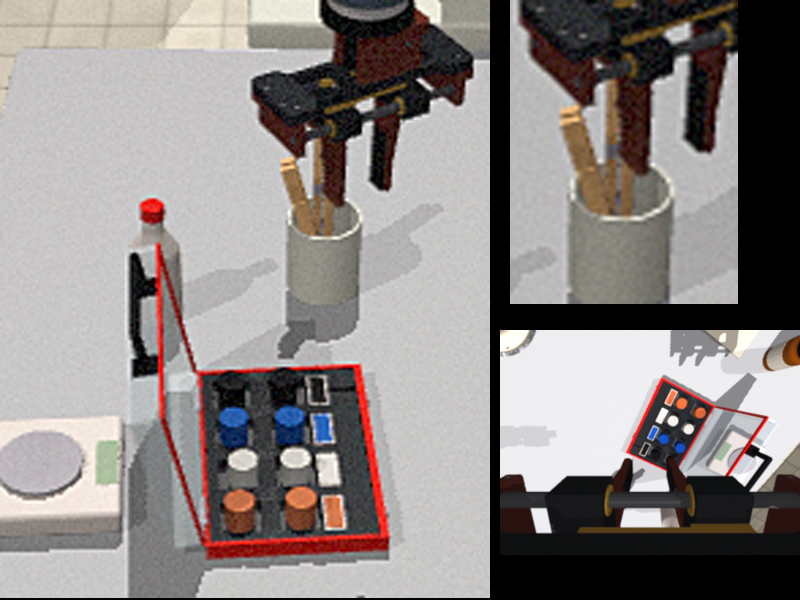

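All eight specimens sit behind their own swatches. In the inset both holders stand in the upright jar. Time to shut the lid: re-grip the handle where I left it.

```bash
python3 -m handwheel '[[0.033,0.0049,0,-5.1,150],[0.033,0.0049,0,-5.1,150],[0.033,0.0049,0,-5.1,150],[0.033,0.0049,0,-5.1,150],[0.033,0.0049,0,-5.3,150],[0.033,0.0049,0,0,150],[0,0,0,0,150],[0,0,-0.03,0,150],[0,0,0,0,150]]' 20
```

```text
time_s: 44.48
ee_pos: [0.7073, -0.0278, 0.2835]
tcp_rot: [[-0.088, 0.996, -0.014], [0.996, 0.088, 0.001], [0.002, -0.014, -1.0]]
contact_force: [0.2, -0.4, -3.3]
opening: 0.0361
grasp_force: 0.0
```

```bash
python3 -m handwheel '[[0,0.003,-0.03,0,150],[0,0,-0.03,0,150],[0,0,-0.015,0,150],[0,0,0,0,150],[0,0,0,0,255],[0,0,0,0,255],[0,0,0,0,255],[0,0,0,0,255],[0,0,0,0,255]]' 20
```

```text
time_s: 45.23
ee_pos: [0.7083, -0.0237, 0.2208]
tcp_rot: [[-0.087, 0.996, 0.002], [0.996, 0.087, -0.0], [-0.001, 0.002, -1.0]]
contact_force: [-1.5, -0.6, 4.5]
opening: 0.0092
grasp_force: 20.0
```

```bash
python3 -m handwheel '[[0,0,0,0,160],[0,0,0,0,150],[0,0,-0.01,0,150],[0,0,0,0,150],[0,0,0,0,255],[0,0,0,0,255],[0,0,0,0,255],[0,0,0,0,255],[0,0,0,0,255]]' 20 && python3 -m handwheel '[[-0.0184,-0.0016,0.0037,0,255],[-0.0187,-0.0016,0.0021,0,255],[-0.0188,-0.0016,0.0005,0,255],[-0.0188,-0.0016,-0.0012,0,255],[-0.0186,-0.0016,-0.0028,0,255],[-0.0183,-0.0016,-0.0044,0,255],[-0.0178,-0.0015,-0.006,0,255],[-0.0173,-0.0015,-0.0075,0,255],[-0.0165,-0.0014,-0.009,0,255],[-0.0157,-0.0014,-0.0104,0,255],[0,0,0,0,255]]' && python3 -m handwheel '[[-0.0147,-0.0013,-0.0117,0,255],[-0.0137,-0.0012,-0.013,0,255],[-0.0125,-0.0011,-0.0141,0,255],[-0.0112,-0.001,-0.0151,0,255],[-0.0099,-0.0009,-0.0161,0,255],[-0.0084,-0.0007,-0.0169,0,255],[-0.007,-0.0006,-0.0175,0,255],[-0.0054,-0.0005,-0.0181,0,255],[0,0,0,0,255]]'
```

```text
time_s: 45.98
ee_pos: [0.7082, -0.0235, 0.2087]
tcp_rot: [[-0.087, 0.996, 0.0], [0.996, 0.087, -0.0], [-0.0, 0.0, -1.0]]
contact_force: [-1.3, 0.5, 0.9]
opening: 0.0096
grasp_force: 20.0
time_s: 46.9
ee_pos: [0.5262, -0.0386, 0.1726]
tcp_rot: [[-0.087, 0.996, -0.004], [0.996, 0.087, 0.001], [0.001, -0.003, -1.0]]
contact_force: [-4.7, 1.7, 0.7]
opening: 0.0094
grasp_force: 20.0
time_s: 47.65
ee_pos: [0.4446, -0.0456, 0.0478]
tcp_rot: [[-0.087, 0.996, -0.003], [0.996, 0.087, 0.002], [0.002, -0.003, -1.0]]
contact_force: [-0.2, 2.9, -2.6]
opening: 0.0096
grasp_force: 20.0
```

```bash
python3 -m handwheel '[[-0.002,-0.0002,-0.015,0,255],[-0.0012,0,-0.010,0,255],[0,0,-0.004,0,255],[0,0,0,0,255],[0,0,0,0,255]]' 20; python3 -m handwheel '[[0,0,-0.003,0,255],[0,0,0,0,255],[0,0,0,0,255]]' 20
```

```text
time_s: 48.07
ee_pos: [0.4397, -0.046, 0.0207]
tcp_rot: [[-0.087, 0.996, -0.01], [0.996, 0.087, 0.001], [0.002, -0.01, -1.0]]
contact_force: [-12.4, 2.2, -0.7]
opening: 0.0093
grasp_force: 20.0
time_s: 48.32
ee_pos: [0.4394, -0.046, 0.0177]
tcp_rot: [[-0.087, 0.996, -0.011], [0.996, 0.087, 0.001], [0.002, -0.011, -1.0]]
contact_force: [-13.7, 0.8, -1.0]
opening: 0.0088
grasp_force: 20.0
```

```bash
python3 -m handwheel '[[0.002,0,-0.003,0,255],[0,0,0,0,255],[0,0,0,0,255]]' 20|grep -E 'ee_pos|contact'; python3 -m handwheel '[[0,0,-0.003,0,255],[0,0,0,0,255],[0,0,0,0,255]]' 20|grep -E 'ee_pos|contact'
```

```text
ee_pos: [0.4389, -0.046, 0.0135]
contact_force: [-21.2, 0.9, -0.0]
ee_pos: [0.4387, -0.0461, 0.0104]
contact_force: [-21.6, 1.2, 0.9]
```

```bash
python3 -m handwheel '[[0,0,0,0,200],[0,0,0,0,180],[0,0,0,0,168],[0,0,0,0,168]]' 20|grep -E 'ee_pos|contact'; python3 -m handwheel '[[0,0,0.035,0,168],[0,0,0.035,0,168],[0,0,0,0,255],[0,0,0,0,255],[0,0,0,0,255],[0,0,0,0,255]]' 20|grep -E 'ee_pos|contact|open'; python3 -m handwheel '[[0,0,-0.02,0,255],[0,0,-0.01,0,255],[0,0,-0.005,0,255],[0,0,0,0,255],[0,0,0,0,255]]' 20|grep -E 'ee_pos|contact|open'
```

```text
ee_pos: [0.4463, -0.0467, 0.0142]
contact_force: [-0.3, -0.0, 0.8]
ee_pos: [0.4449, -0.0464, 0.0821]
contact_force: [-0.3, -0.6, -0.7]
opening: 0.0068
ee_pos: [0.4448, -0.0464, 0.0474]
contact_force: [0.0, -0.4, -0.4]
opening: 0.0008
```

```bash
for k in 1; do python3 -m handwheel '[[-0.004,0,-0.004,0,255],[0,0,0,0,255],[0,0,0,0,255]]' |grep -E 'ee_pos|contact'; python3 -m handwheel '[[0,0,-0.003,0,255],[0,0,0,0,255]]' |grep -E 'ee_pos|contact';python3 -m handwheel '[[0,0,-0.003,0,255],[0,0,0,0,255]]' |grep -E 'ee_pos|contact'; done
```

```text
ee_pos: [0.4412, -0.0465, 0.0443]
contact_force: [-1.2, 0.8, 0.3]
ee_pos: [0.4417, -0.0466, 0.0413]
contact_force: [0.1, -0.5, 1.5]
ee_pos: [0.442, -0.0466, 0.0408]
contact_force: [-5.5, 0.8, 14.9]
```

The bar resists at z=0.041 (its shut height) with 15 N, so the lid is shut. I'll back off and compare numerically with the starting image.

```bash
python3 -m handwheel '[[0,0,0.03,0,255],[0,0,0.04,0,255],[0,0,0.04,0,255],[-0.03,0.04,0.02,0,255],[-0.02,0.04,0,0,255],[0,0.04,0,0,255],[0,0.04,0,0,255],[0,0.04,0,0,255],[0,0.04,0,0,255],[0,0.03,0,0,255],[0,0,0,0,255],[0,0,0,0,255],[0,0,0,0,255],[0,0,0,0,255]]'
python3 - <<'E'
from h import *
c=snap('side','s30')
a=load('s0')['img'].astype(int);b=c['img'].astype(int)
def black(i): 
    r=i[170:218,318:350];ys,xs=np.where(r.max(2)<40);return len(ys),xs.min()+318,xs.max()+318,ys.min()+170,ys.max()+170
print(black(a),black(b))
def jar(i):
    r=i[60:140,285:335];m=(r[...,0]-r[...,2]>30)&(r[...,0]-r[...,1]<75);ys,xs=np.where(m);return len(ys),(xs.min()+285,xs.max()+285,ys.min()+60,ys.max()+60) if len(ys) else 0
print(jar(load('s21')['img'].astype(int)),jar(b))
t=snap('top','t30')['img'].astype(int);A=load('t0')['img'].astype(int)
for i in(A,t):
    R=i[255:285,255:350];ys,xs=np.where(R.max(2)<35);print('handle top',len(ys),xs.min()+255,xs.max()+255,ys.min()+255,ys.max()+255)
E
```

```text
time_s: 51.82
ee_pos: [0.3996, 0.2108, 0.1635]
tcp_rot: [[-0.086, 0.996, 0.0], [0.996, 0.086, -0.0], [-0.0, 0.0, -1.0]]
contact_force: [-0.0, -0.2, -0.2]
opening: 0.0007
grasp_force: 0.0
(184, np.int64(325), np.int64(346), np.int64(176), np.int64(214)) (288, np.int64(326), np.int64(349), np.int64(180), np.int64(217))
(487, (np.int64(285), np.int64(334), np.int64(60), np.int64(126))) (358, (np.int64(293), np.int64(313), np.int64(88), np.int64(126)))
handle top 240 281 330 263 284
handle top 199 283 329 265 284
```

Run:
```python
from h import *
for x,y,boxes in(('s0','s30',[(318,170,32,48),(258,160,75,85)]),('t0','t30',[(278,262,56,24),(250,195,102,75)])):
    a=load(x)['img'];b=load(y)['img']
    for u,v,w,h in boxes:
        r=cv2.matchTemplate(cv2.cvtColor(b[v-10:v+h+10,u-10:u+w+10],cv2.COLOR_RGB2GRAY),cv2.cvtColor(a[v:v+h,u:u+w],cv2.COLOR_RGB2GRAY),cv2.TM_CCOEFF_NORMED)
        m=cv2.minMaxLoc(r);print(x,m[1],np.array(m[3])-10)
c=load('s30');print('handle proj shut',proj(c,[(.441,-.048,.036),(.441,-.048,.047)]).round(1).tolist())
```

```text
s0 0.4895128905773163 [1 5]
s0 0.7797586917877197 [0 0]
t0 0.825963020324707 [0 1]
t0 0.8678666353225708 [0 1]
handle proj shut [[341.3, 198.1], [341.6, 195.3]]
```

Run:
```python
from h import *
c=load('t30');o=np.array([.5668,-.0368]);y=.0859;R=np.array([[np.cos(y),-np.sin(y)],[np.sin(y),np.cos(y)]])
for k,yy in dict(cop=.087,alu=.029,acr=-.029,iron=-.087).items():
    for x in(-.006,.052):
        p=proj(c,[*(R@[x,yy]+o),.04])[0].round().astype(int);print(k,x,p,c['img'][p[1]-2:p[1]+3,p[0]-2:p[0]+3].mean((0,1)).round())
print(sense()['time_s'],job_done())
```

```text
cop -0.006 [269 239] [76. 62. 58.]
cop 0.052 [267 217] [75. 63. 57.]
alu -0.006 [291 236] [79. 80. 81.]
alu 0.052 [288 215] [79. 81. 81.]
acr -0.006 [312 234] [49. 60. 77.]
acr 0.052 [310 213] [50. 61. 76.]
iron -0.006 [334 232] [49. 51. 53.]
iron 0.052 [331 211] [50. 52. 53.]
the job is handed in; nothing more can be done
51.9167 None
```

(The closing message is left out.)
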